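# Fit the snap ring on the idler pulley's spindle

### The job

Fit the snap ring that keeps the pulley on its spindle: squeeze its two upright ears together so that the ring springs open, slip it over the spindle's end, and with the open ring press the pulley gently down against its spring until you feel it stop; then let go of the ears so that the ring closes into the groove and keeps the pulley down. Do not force it (20 N is plenty) and leave the other things on the bench where they lie.

Things in the scene. Friction and masses are not known exactly. Their poses are not given: they have to be found in the camera images.
- snap_ring: Snap ring of 4 mm dark spring wire, 80 x 68 mm, flat. A 14 mm coil, 12 mm tall, 30 mm from the opening's centre; opposite, the tails cross and end in the ears: squeezed, the ring opens, let go it closes. Each ear has a foot turned out 9 mm, top 3.3 mm above the underside: fingertips set on the feet (not beside them) press the ring down even while they open. Origin: under the opening; x to coil.
- ring_ears (a point): Where to squeeze the ring: midway between its upright flat ears, 21 mm above its underside (ears 16 mm long, 3 mm thick, tops at 35 mm). z up; x from the ears to the ring's centre, 36 mm away; y across the ears, the line to squeeze along. Over their outer faces the ears are 49 mm apart at rest, 14 mm and parallel at the stop; 3 N starts them, 9 N reaches the stop: grip 20 N or more.
- ring_centre (a point): Centre of the ring's opening, 2 mm above its underside; axes as ring_ears. Fully open, the ring clears the spindle by about 3 mm all round when this point lies 1 mm from the spindle's axis towards the coil.
- ring_l (a joint): How far one arm of the ring is spread about the coil (rad): 0 free, 0.27 fully open (stop), 0 to 0.04 closed in the groove, 0.1 or more when it clamps the full spindle above the groove.
- ring_r (a joint): The same for the other arm.
- idler: Idler unit bolted to the bench: grey foot 125 mm square, 12 mm thick, an upright steel spindle and a 100 mm aluminium V-belt pulley round it. Origin: on the spindle's axis, foot's underside; z up. The spindle is clamped at a height that differs each time and is not measured: its end is 81 to 99 mm above the bench; pulley and groove go with it. Find the pulley and its stop by feel.
- spindle_foot (a point): On the spindle's axis, 12 mm above the bench. From the end down the spindle is a cone 9 mm long (25 to 36 mm across), then 36 mm thick to the groove (29 mm across, 4.5 mm high, middle 23.7 mm below the end). The pulley's flat top, 21 mm below the end, covers the groove; 5 N starts it down on its spring; at 9 N, 5 mm lower, it is on a hard stop level with the groove's lower edge.
- spanner_1: Open/ring spanner lying on the bench, 192 mm long; to be left alone.
- driver_blue: Blue-handled screwdriver lying on the bench, 164 mm long; to be left alone.
- oil_can: Oil can standing on the bench, 124 mm tall; to be left alone.
- calliper: Calliper lying on the bench, 230 mm long; to be left alone.

How it is judged (in metres and radians):
On the way:
1. the ring, spread open round the spindle, presses the pulley down on its spring (value of joint each of ring_l, ring_r above 0.15 rad and horizontal distance between ring_centre and idler below 0.008 m and z of ring_centre in the frame of idler below 0.0785 m and contact force between snap_ring and idler above 6 N), for 0.05 s.
At the end, for the whole second after the job is handed in: The ring is let go, at rest and closed in the spindle's groove (both arms under 0.07 rad, which the full spindle would not allow; its centre within 4 mm of the spindle's axis and less than 77.5 mm above the bench, tilted less than 0.1 rad), so that it holds the pulley down (value of joint each of ring_l, ring_r below 0.07 rad and horizontal distance between ring_centre and idler below 0.004 m and z of ring_centre in the frame of idler below 0.0775 m and angle between ring_centre's own z axis and vertical below 0.1 rad and linear speed of snap_ring below 0.02 m/s); the robot touches nothing.
It fails at once if the spread ring is pressed on the pulley or spindle with more than 28 N (value of joint ring_l above 0.15 rad and contact force between snap_ring and idler above 28 N).
It fails at once if the robot itself pushes on the idler unit with more than 10 N (contact force between the arm and idler above 10 N).
It fails at once if the fingers themselves push on the idler unit with more than 25 N (contact force between the fingers and idler above 25 N).
It fails at once if a tool on the bench is shifted by more than 20 mm (distance of any of spanner_1, driver_blue, oil_can, calliper from where it was at the start of the episode above 0.02 m).
It also fails if it takes over 51 s, if anything falls off the work surface, if the arm or the gripper's body presses on something with over 40 N, if the wrist force passes 120 N, or if a joint passes its speed limit or range.

### The arm

A 7-joint arm with a two-finger parallel gripper is mounted at the origin on a cart in front of the work surface, level with it; the furniture and walls round the work are solid. World frame = base frame: x ahead of the robot, y to its left, z up, the work surface at z = 0. Lengths are in m, angles in degrees, forces in N, time in s.
With the tool pointing down it reaches from about 0.375 to 0.925 m from the base axis. Payload 3.1 kg.
Tool frame: the origin (TCP) lies midway between the tips of the shut fingers; the grasp point (between the pads) lies 19 mm behind it; z points along the fingers, x is the direction in which the jaws open and shut, and the axes are right-handed (so a half turn about z gives the same grasp; the last joint's range is limited). The gripper opens to 85 mm and grips with 20 to 120 N. Pads are 22 mm wide; open, the fingers measure 114 mm over their backs; the gripper's body (76 mm by 85 mm) begins 54 mm behind the grasp point. The pads swing forward as they close: fully open they stand 13 mm farther back than shut.
Start: joints at [-5.604, 21.939, 2.515, 91.553, -1.026, 66.532, -2.859], TCP at [0.65, 0, 0.231] pointing down, gripper open.
Joint ranges: [-149.38, 149.38], [-23.57, 123.04], [-84.95, 90], [0, 143.3], [-89.99, 269.99], [3.08, 112.72], [-163.45, 163.45]. Speed limits (degrees/s): [159.86, 159.86, 180, 180, 180, 180, 180].

### API

Orientations are given as [roll, pitch, yaw] about the fixed x, y, z axes, in that order (R = Rz(yaw) Ry(pitch) Rx(roll)).
In Python, from workcell import arm gives the robot as it stands.
- The arm moves only by the tool arm_command, never from a script. Its argument "deltas" is text: rows parted by semicolons, each of 6 numbers parted by spaces: the shift along the tool's x, y, z in m, then the turn, a rotation vector about the tool's x, y, z in rad. In form: dx dy dz ax ay az; .... A call has 1 to 12 rows; each row is the pose to reach, as a shift and turn from the pose commanded when the call began, along the tool's axes at that moment; what a row does not reach only later rows make up. A row lasts 1/10 s, in which the tool goes at most 50 mm and 8.59 degrees, less where a joint would pass 70% of its speed; a pose out of reach is approached as far as the arm can. A call with a gripper value outside its range is refused whole. "gripper" is the finger opening in m, from 0 to 0.0854, set as the call begins (left out, the last holds). The fingers move at their own pace and stop on an object; the grip force is fixed at half the most. Time passes only in rows, so rows that repeat a pose let the fingers close. It gives the time, the measured TCP pose, the force and the opening at its end, in the units of the state.
- arm.sense(): the state, without advancing time (a new reading comes with each control period).
- arm.read_camera(name): name is "scene" or "side" or "wrist"; returns a dict with "img" (420x560x3 uint8, blue, green, red), "mtx" (3x3 intrinsics, pixels), "extrinsics" (4x4, takes a point from world to camera coordinates). Camera axes: x right, y down, z forward; pixel columns grow to the right and rows downward; lengths in m; the calibration is good to about 2 mm. The wrist camera is an equidistant fisheye: a pixel r from the principal point sees the ray r / f radians off the axis. A picture is of the moment at which its call begins. There is no depth.
- arm.finish_job(): hands the job in, once; it reports no verdict.
The state is a dict: "time": time; "joints": joint angles; "qvel": joint speeds; "tau": joint torques, N m; "position": TCP position; "orientation": TCP orientation; "ft_force": force on the tool from outside, world axes, zero at the start; "wrist_torque": the same for the moment, N m; "finger_gap": opening from 0.0 (shut) to 1.0 (fully open).
Only numpy, scipy, OpenCV 4.12 (cv2) and the standard library are available. Lean on these libraries where they do the work, as an engineer would, in place of code of your own. Each camera call takes 0.05 s, during which the arm holds its last target.

## Working session

There is one attempt and no reset: what is moved stays moved. The work goes in short steps, Python scripts to look and compute and a tool call to move; the robot and the scene stay as the last step left them, time stands still between calls to the robot, and variables do not carry over. Pictures are saved under pics/ and viewed, and the job is handed in when it is done.

Besides the shell and the picture viewer there is one more tool, called after "Emit:" as name(argument=value, ...) on one line, values as JSON. arm_command: Moves the arm, as the interface text tells. Its arguments: {"type":"object","properties":{"deltas":{"type":"string"},"gripper":{"type":"number"}},"required":["deltas"]}

```bash
ls; mkdir -p pics; cat > h.py <<'E'
import numpy as np, cv2
from workcell import arm
def snap(n,f):
    r=arm.read_camera(n); cv2.imwrite('pics/'+f+'.png',r['img']); np.savez('pics/'+f+'.npz',m=r['mtx'],e=r['extrinsics']); return r
def ray(f,u,v,fish=False):
    d=np.load('pics/'+f+'.npz');m=d['m'];e=d['e']
    x=(u-m[0,2])/m[0,0];y=(v-m[1,2])/m[1,1]
    if fish:
        r=np.hypot(x,y);k=np.sin(r)/r if r>1e-9 else 1;c=np.array([x*k,y*k,np.cos(r)])
    else: c=np.array([x,y,1.])
    R=e[:3,:3];o=-R.T@e[:3,3];return o,R.T@c
def atz(f,u,v,z,fish=False):
    o,d=ray(f,u,v,fish);return o+d*(z-o[2])/d[2]
def proj(f,p,fish=False):
    d=np.load('pics/'+f+'.npz');m=d['m'];e=d['e'];c=e[:3,:3]@np.array(p)+e[:3,3]
    if fish:
        r=np.hypot(c[0],c[1]);t=np.arctan2(r,c[2]);x,y=c[:2]/r*t
    else: x,y=c[:2]/c[2]
    return np.array([m[0,0]*x+m[0,2],m[1,1]*y+m[1,2]])
def crop(f,o,u0,v0,u1,v1,s):
    i=cv2.imread('pics/'+f+'.png')[v0:v1,u0:u1];cv2.imwrite('pics/'+o+'.png',cv2.resize(i,None,fx=s,fy=s,interpolation=cv2.INTER_CUBIC))
E
python3 - <<'E'
from h import *
print(arm.sense())
for n in ['scene','side','wrist']:
    r=snap(n,n+'0')
    e=r['extrinsics'];print(n,r['mtx'].round(1).tolist(),(-e[:3,:3].T@e[:3,3]).round(3))
E
```

```text
pics
{'time': 0.0, 'joints': array([-5.60232147, 21.9932342 ,  2.51107851, 91.65223771, -1.02565992,
       66.53137783, -2.85988582]), 'qvel': array([-0.06592032, -0.10263623, -0.04383105, -0.08326846, -0.0757067 ,
       -0.06776029, -0.09027687]), 'tau': array([-8.41360106e-04, -4.33466363e+01,  1.02427706e+00, -2.49513745e+01,
        1.06121189e-02,  1.12996699e-02, -5.17373280e-06]), 'position': array([ 6.49028048e-01, -1.67506494e-05,  2.29847057e-01]), 'orientation': array([1.79991869e+02, 1.54155227e-01, 2.83661998e-03]), 'ft_force': array([0.28697234, 1.16609035, 0.17318792]), 'wrist_torque': array([ 0.02753987, -0.03759973, -0.01492361]), 'finger_gap': 1.000353061540106}
scene [[485.2, 0.0, 275.4], [0.0, 485.2, 215.3], [0.0, 0.0, 1.0]] [ 0.028 -0.932  0.99 ]
side [[427.2, 0.0, 275.2], [0.0, 427.2, 205.4], [0.0, 0.0, 1.0]] [0.307 0.95  0.505]
wrist [[325.2, 0.0, 282.8], [0.0, 325.2, 209.6], [0.0, 0.0, 1.0]] [0.651 0.084 0.373]
```

View pics/scene0.png

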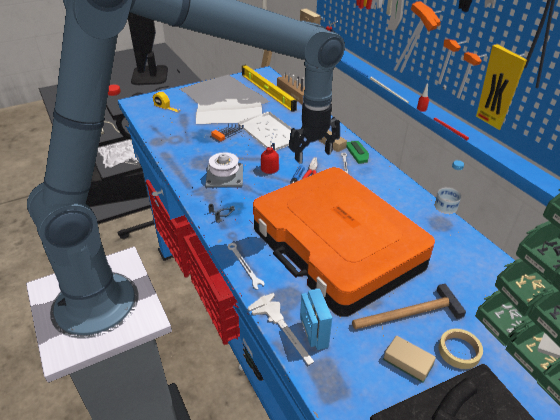

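View pics/side0.png

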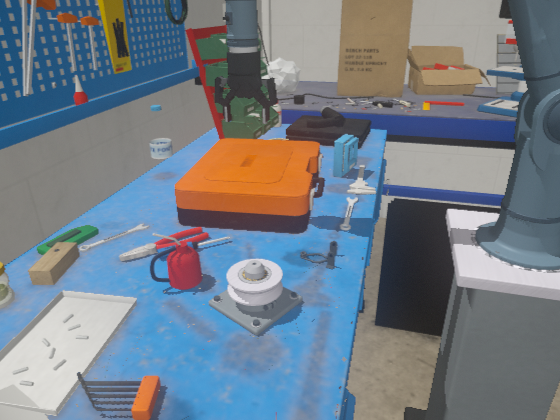

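View pics/wrist0.png

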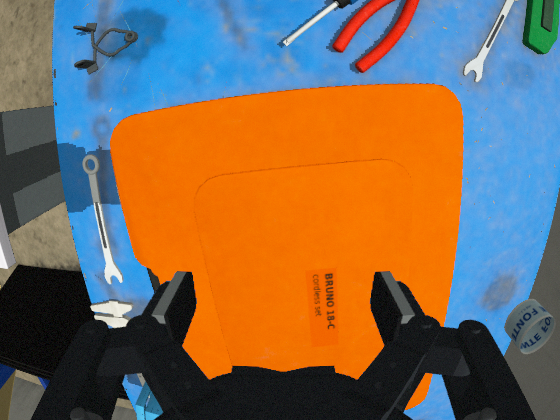

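The wrist view shows the ring at about (105,45), coil near (130,38), ears at (85-95,45-65). The side view shows the ring at (322,257) and the idler at (255,290).

```bash
python3 - <<'E'
from h import *
crop('wrist0','cw',55,0,165,90,7)
crop('side0','cs',200,225,360,340,5)
crop('scene0','cc',185,135,305,230,6)
E
```

```text
(no output)
```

View pics/cw.png

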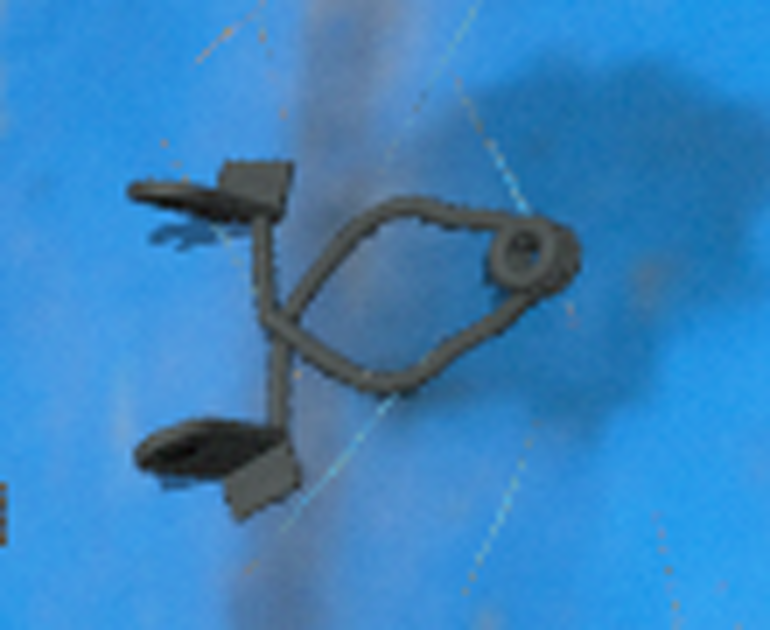

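View pics/cs.png

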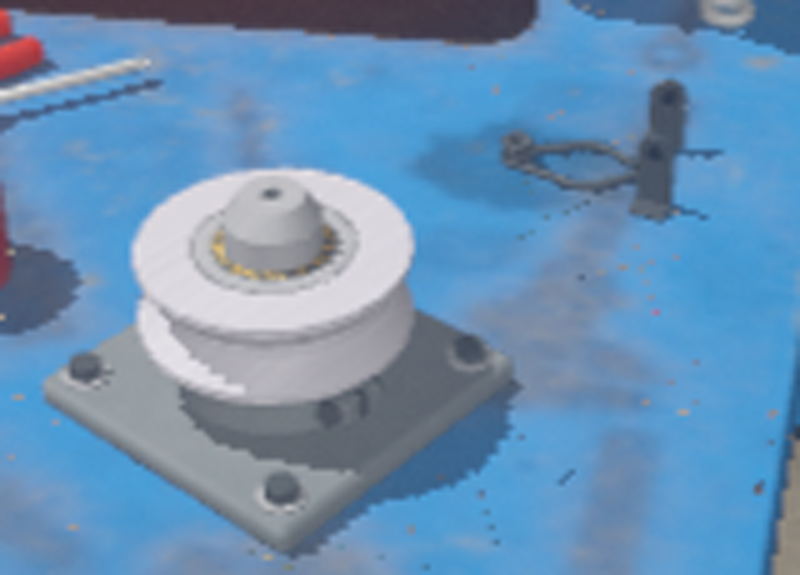

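View pics/cc.png

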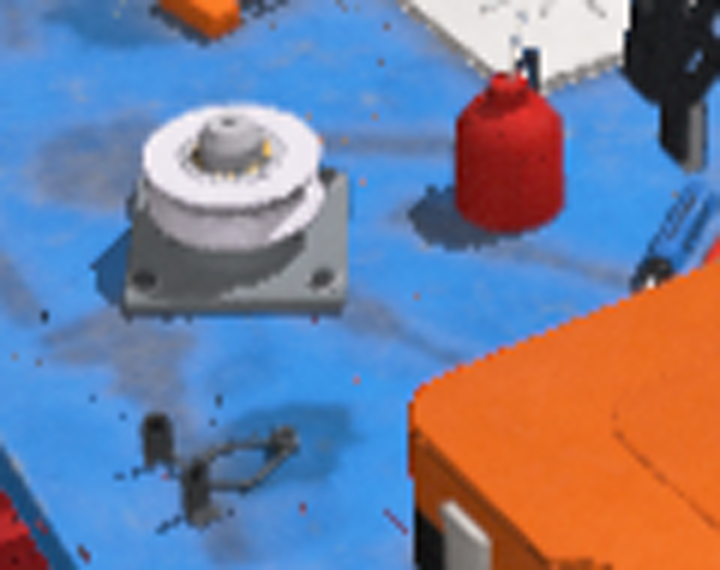

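```bash
python3 - <<'E'
from h import *
W=lambda x,y,z:atz('wrist0',55+x/7,y/7,z,True)[:2].round(4)
S=lambda x,y,z:atz('side0',200+x/5,225+y/5,z)[:2].round(4)
C=lambda x,y,z:atz('scene0',185+x/6,135+y/6,z)[:2].round(4)
print('coil',W(525,250,.012),S(516,143,.012),C(287,436,.012))
print('earL top centre',W(135,190,.035),S(668,90,.035),C(157,418,.035))
print('earR top centre',W(145,458,.035),S(657,150,.035),C(197,468,.035))
print('cross',W(280,318,.004))
print('wire sides',W(405,205,.002),W(398,385,.002))
print('feet corners',W(255,185,.003),W(262,480,.003))
# foot corners side: near corner etc at z=12mm
print('foot S',S(45,392,.012),S(288,550,.012),S(512,365,.012))
print('foot C',C(125,305,.012),C(347,308,.012),C(345,172,.012))
# Spindle tip & pulley
for z in (.081,.09,.099): print(z,S(271,193,z),C(229,122,z))
o,d=ray('side0',200+271/5,225+193/5);o2,d2=ray('scene0',185+229/6,135+122/6)
A=np.stack([d,-d2],1);t=np.linalg.lstsq(A,o2-o,rcond=None)[0];print(o+d*t[0],o2+d2*t[1])
E
```

```text
coil [0.4721 0.1736] [0.4662 0.1787] [0.4682 0.168 ]
earL top centre [0.4055 0.1937] [0.4048 0.1568] [0.4046 0.1872]
earR top centre [0.4084 0.1453] [0.402  0.2055] [0.4071 0.1406]
cross [0.4172 0.1719]
wire sides [0.4425 0.1888] [0.4415 0.1555]
feet corners [0.4104 0.1989] [0.4125 0.1425]
foot S [0.5954 0.3862] [0.4855 0.441 ] [0.4353 0.3282]
foot C [0.4361 0.3144] [0.5435 0.2536] [0.5992 0.3738]
0.081 [0.5216 0.3412] [0.5227 0.3569]
0.09 [0.5171 0.3541] [0.5178 0.3441]
0.099 [0.5125 0.367 ] [0.5129 0.3313]
[0.5189296  0.3488111  0.08632354] [0.5196147  0.34880219 0.08668344]
```

Emit:
arm_command(deltas="-0.025 -0.017 0 0 0 0.13; -0.05 -0.034 0 0 0 0.26; -0.075 -0.051 0 0 0 0.39; -0.1 -0.068 0 0 0 0.52; -0.125 -0.085 0 0 0 0.65; -0.15 -0.102 0 0 0 0.78; -0.175 -0.119 0 0 0 0.91; -0.2 -0.136 0.02 0 0 1.04; -0.22 -0.153 0.04 0 0 1.17; -0.242 -0.17 0.06 0 0 1.3; -0.242 -0.17 0.08 0 0 1.43; -0.242 -0.17 0.08 0 0 1.51", gripper=0.0854)

```text
time: 1.35
position: [0.4044, 0.1695, 0.1483]
orientation: [179.6, -0.2, -86.6]
ft_force: [-0.1, -0.3, -0.5]
finger_gap: 0.998
```

Emit:
arm_command(deltas="0 0 0 0 0 0; 0 0 0 0 0 0; 0 0 0 0 0 0")

```text
time: 1.65
position: [0.4086, 0.1701, 0.1518]
orientation: [-179.9, 0.0, -86.5]
ft_force: [-0.2, 0.1, -0.3]
finger_gap: 0.995
```

```bash
python3 - <<'E'
from h import *
s=arm.sense();print(s['time'],s['position'],s['orientation'],s['joints'].round(1),s['ft_force'])
snap('wrist','w1')
E
```

```text
1.65 [0.40859385 0.17006999 0.15178962] [-1.79938405e+02  2.78974900e-02 -8.64775691e+01] [ -27.6    5.1   -0.3  123.3    0.    51.5 -114.5] [-0.21537767  0.10660943 -0.2819457 ]
```

View pics/w1.png

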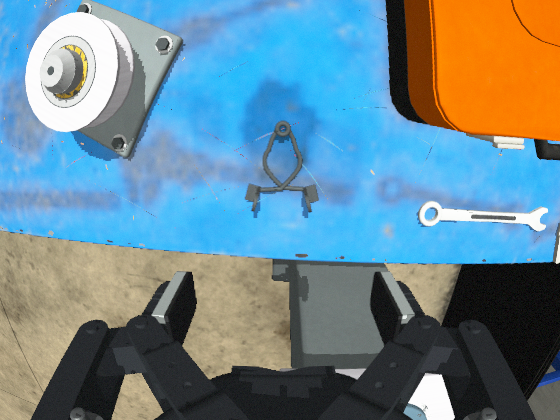

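```bash
python3 - <<'E'
from h import *
crop('w1','w1r',230,105,340,225,6)
crop('w1','w1i',10,0,190,165,4)
print(proj('w1',[.4086,.17,.152],True),proj('w1',[.4086,.17,.0],True))
e=np.load('pics/w1.npz')['e'];print((-e[:3,:3].T@e[:3,3]).round(4))
E
```

```text
[282.98314372 277.13501683] [282.96238064 193.59677834]
[0.4936 0.1753 0.2946]
```

View pics/w1r.png

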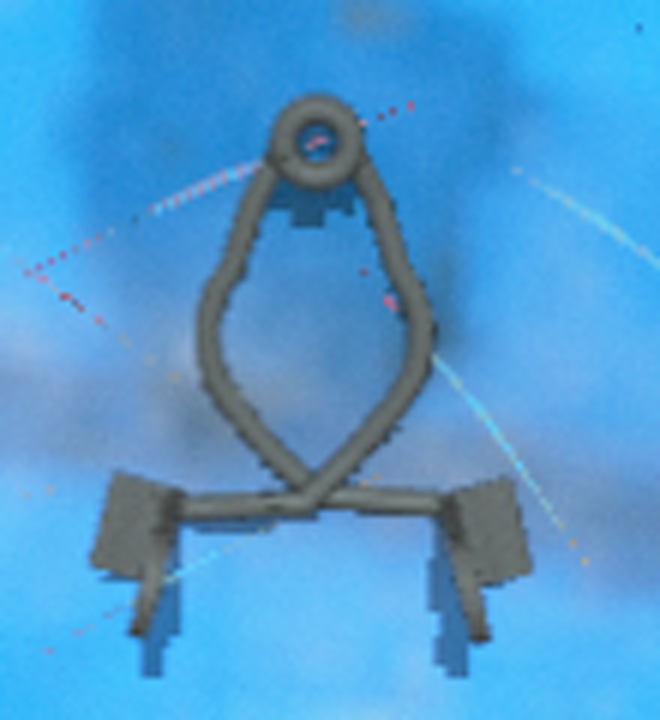

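View pics/w1i.png

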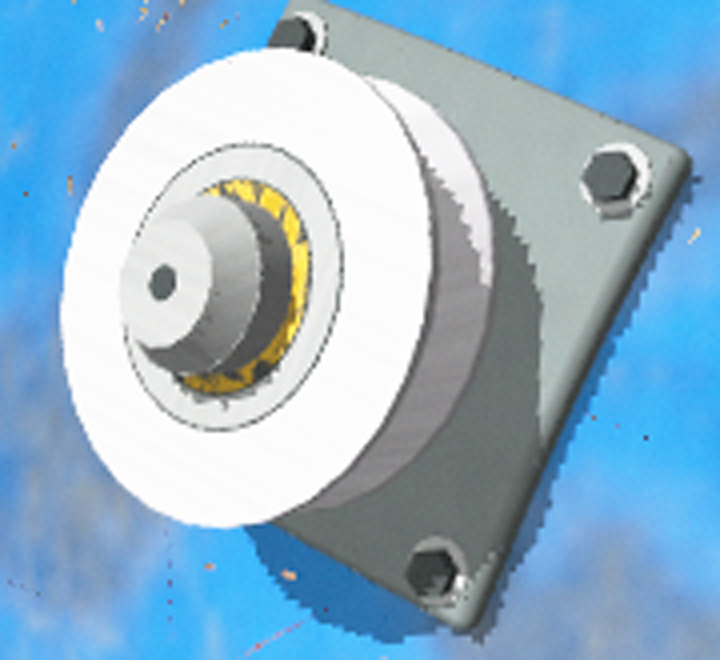

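```bash
python3 - <<'E'
from h import *
W=lambda x,y,z:atz('w1',230+x/6,105+y/6,z,True)[:2].round(4)
print('coil',W(317,140,.012)); print('sides',W(208,330,.002),W(424,335,.002))
print('feet outer',W(112,472,.0033),W(90,568,.0033),W(515,480,.0033),W(533,572,.0033))
print('ear tops end',W(137,632,.035),W(482,640,.035))
print('inner top foot/ear?',W(178,490,.0033),W(445,490,.0033))
I=lambda x,y,z:atz('w1',10+x/4,y/4,z,True)[:2].round(4)
for z in (.081,.087,.09,.099): print(z,I(162,283,z))
# pulley top ellipse: edges ; z = tip-.021
P=np.array([[62,300],[430,270],[280,48],[215,527],[120,130],[405,400],[85,420],[370,140]],float)
for zt in (.081,.085,.087,.09,.095,.099):
    q=np.array([I(a,b,zt-.021) for a,b in P]);
    A=np.c_[2*q,np.ones(len(q))];s=np.linalg.lstsq(A,(q**2).sum(1),rcond=None)[0];r=np.sqrt(s[2]+s[0]**2+s[1]**2)
    print(zt,s[:2].round(4),'diam',2*r,'tip',I(162,283,zt))
print('foot corners',I(688,170,.012),I(470,632,.012))
E
```

```text
coil [0.4708 0.1739]
sides [0.4401 0.1887] [0.4413 0.1558]
feet outer [0.4172 0.2024] [0.4015 0.2054] [0.4198 0.1401] [0.4051 0.1359]
ear tops end [0.4024 0.1952] [0.4042 0.1465]
inner top foot/ear? [0.4149 0.192 ] [0.4175 0.1508]
0.081 [0.522  0.3559]
0.087 [0.5212 0.3508]
0.09 [0.5208 0.3483]
0.099 [0.5196 0.3407]
0.081 [0.5212 0.3555] diam 0.10113758194986502 tip [0.522  0.3559]
0.085 [0.5207 0.3524] diam 0.09942712267643043 tip [0.5215 0.3525]
0.087 [0.5205 0.3508] diam 0.09854947893029578 tip [0.5212 0.3508]
0.09 [0.5201 0.3485] diam 0.09722976557955154 tip [0.5208 0.3483]
0.095 [0.5195 0.3447] diam 0.09506972641353345 tip [0.5202 0.3441]
0.099 [0.5191 0.3416] diam 0.09339339753932031 tip [0.5196 0.3407]
foot corners [0.5452 0.2667] [0.4394 0.3197]
```

Emit:
arm_command(deltas="-0.001 0 0.02 0 0 0.01; -0.001 0 0.04 0 0 0.018; -0.001 0 0.06 0 0 0.018; -0.001 0 0.06 0 0 0.018; -0.001 0 0.06 0 0 0.018")

```text
time: 2.2
position: [0.4081, 0.1709, 0.0915]
orientation: [180.0, -0.0, -87.5]
ft_force: [0.5, -0.2, -0.9]
finger_gap: 0.997
```

```bash
python3 - <<'E'
from h import *
s=arm.sense();print(s['time'],s['position'],s['orientation'],s['ft_force'])
snap('wrist','w2'); crop('w2','w2r',210,120,350,270,5)
E
```

```text
2.2 [0.40811227 0.170919   0.09153798] [ 1.79987247e+02 -5.14466382e-03 -8.75468240e+01] [ 0.45609284 -0.20258665 -0.89408527]
```

View pics/w2r.png

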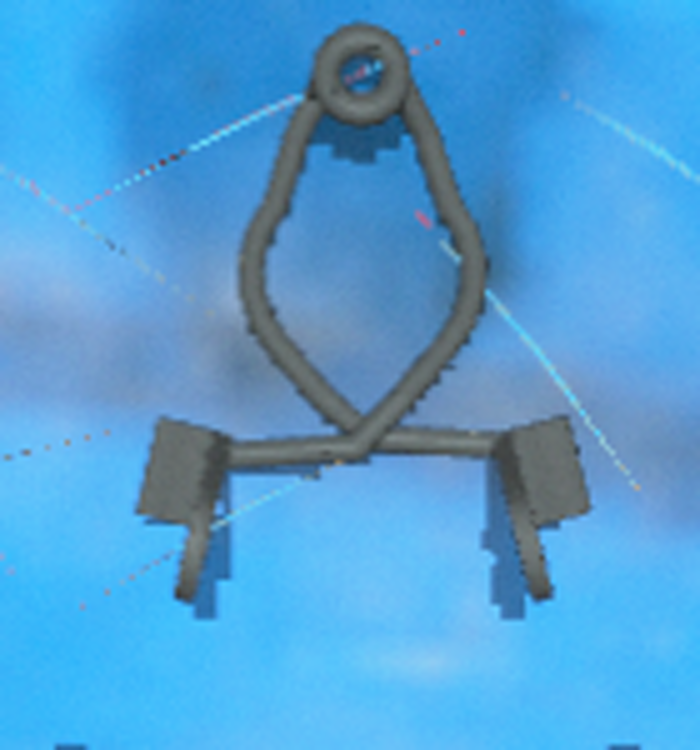

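```bash
python3 - <<'E'
from h import *
W=lambda x,y,z:atz('w2',210+x/5,120+y/5,z,True)[:2].round(4)
print('coil',W(361,70,.012)); print('sides',W(252,265,.002),W(475,265,.002))
print('feet outer',W(160,418,.0033),W(138,512,.0033),W(568,418,.0033),W(590,512,.0033))
print('ear tops end',W(186,598,.035),W(542,598,.035)); print('cross',W(362,435,.006))
E
```

```text
coil [0.4712 0.1741]
sides [0.441  0.1888] [0.4424 0.1562]
feet outer [0.4173 0.202 ] [0.402  0.2054] [0.4199 0.1408] [0.405  0.1361]
ear tops end [0.4024 0.1948] [0.4044 0.1468]
cross [0.4168 0.1716]
```

Emit:
arm_command(deltas="0 0.001 0.02 0 0 0; 0 0.001 0.04 0 0 0; 0 0.001 0.06 0 0 0; 0 0.001 0.075 0 0 0; 0 0.001 0.083 0 0 0; 0 0.001 0.086 0 0 0; 0 0.001 0.086 0 0 0; 0 0.001 0.086 0 0 0")

```text
time: 3.05
position: [0.4078, 0.1714, 0.0061]
orientation: [-179.9, 0.0, -87.5]
ft_force: [0.3, -0.3, -0.6]
finger_gap: 1.002
```

```bash
python3 - <<'E'
from h import *
s=arm.sense();print(s['time'],s['position'],s['orientation'],s['ft_force'])
snap('wrist','w3'); crop('w3','w3r',150,120,410,315,3)
E
```

```text
3.05 [0.4078023  0.17142773 0.00612559] [-1.79902849e+02  4.80962258e-02 -8.75442349e+01] [ 0.31379262 -0.31196572 -0.55648459]
```

View pics/w3r.png

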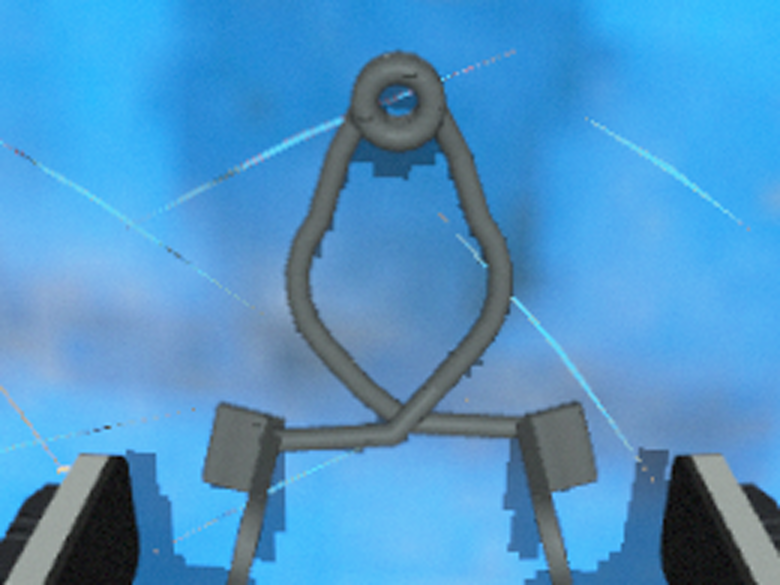

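Emit:
arm_command(deltas="0 0.001 0.002 0 0 0; 0 0.001 0.002 0 0 0; 0 0.001 0.002 0 0 0")

```text
time: 3.4
position: [0.4059, 0.1709, 0.0034]
orientation: [-180.0, 0.0, -87.5]
ft_force: [-0.0, 0.4, -0.4]
finger_gap: 1.003
```

Emit:
arm_command(deltas="0 0 0 0 0 0; 0 0 0 0 0 0; 0 0 0 0 0 0; 0 0 0 0 0 0; 0 0 0 0 0 0; 0 0 0 0 0 0; 0 0 0 0 0 0; 0 0 0 0 0 0", gripper=0.036)

```text
time: 4.2
position: [0.4057, 0.1706, 0.004]
orientation: [179.9, -0.0, -87.6]
ft_force: [-1.9, -1.6, 9.4]
finger_gap: 0.425
```

```bash
python3 - <<'E'
from h import *
s=arm.sense();print(s['time'],s['position'],s['orientation'],s['ft_force'],s['finger_gap'])
snap('wrist','w4'); crop('w4','w4r',150,120,410,315,3)
E
```

```text
4.2 [0.40573751 0.17060614 0.00404508] [ 1.79938697e+02 -3.54688321e-02 -8.75683259e+01] [-1.86156185 -1.58664217  9.41628346] 0.42460555024191665
```

View pics/w4r.png

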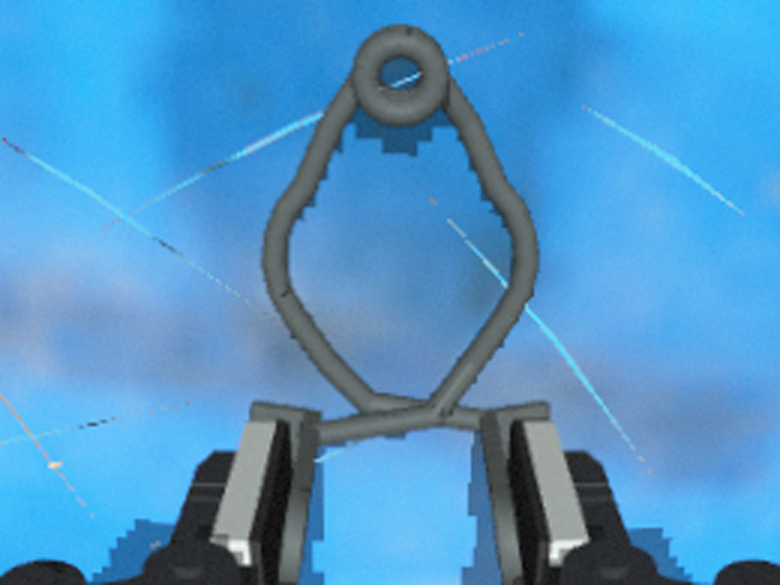

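Emit:
arm_command(deltas="0 0 -0.001 0 0 0; 0 0 -0.001 0 0 0; 0 0 -0.001 0 0 0")

```text
time: 4.55
position: [0.4059, 0.1709, 0.0042]
orientation: [180.0, -0.0, -87.5]
ft_force: [0.5, 0.0, 1.8]
finger_gap: 0.423
```

Emit:
arm_command(deltas="0 0 0 0 0 0; 0 0 0 0 0 0; 0 0 0 0 0 0; 0 0 0 0 0 0; 0 0 0 0 0 0; 0 0 0 0 0 0", gripper=0.008)

```text
time: 5.15
position: [0.4059, 0.1708, 0.0056]
orientation: [179.9, -0.0, -87.6]
ft_force: [-4.0, -2.6, 15.2]
finger_gap: 0.116
```

```bash
python3 - <<'E'
from h import *
s=arm.sense();print(s['time'],s['position'],s['orientation'],s['ft_force'],s['finger_gap'])
snap('wrist','w5'); crop('w5','w5r',150,120,410,315,3)
E
```

```text
5.15 [0.40587778 0.17080745 0.00555073] [ 1.79942311e+02 -2.75785160e-02 -8.75644179e+01] [-4.0131565 -2.5970273 15.1576482] 0.11553948724233269
```

View pics/w5r.png

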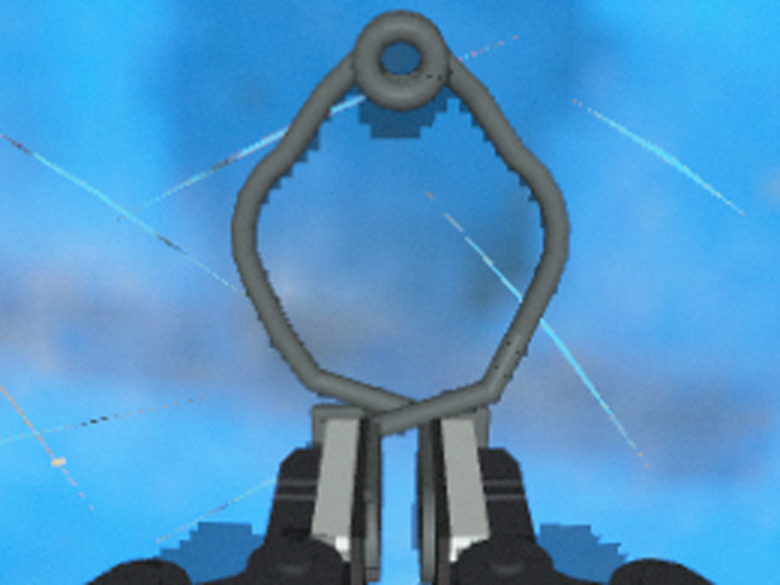

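Emit:
arm_command(deltas="0 0 -0.001 0 0 0; 0 0 -0.002 0 0 0; 0 0 -0.004 0 0 0; 0 0 -0.008 0 0 0; 0 0 -0.014 0 0 0; 0 0 -0.025 0 0 0; 0 0 -0.04 0 0 0; 0 0 -0.06 0 0 0; 0 0 -0.08 0 0 0; 0 0 -0.1 0 0 0; 0 0 -0.12 0 0 0; 0 0 -0.12 0 0 0")

```text
time: 6.4
position: [0.4085, 0.1722, 0.1277]
orientation: [-179.6, 0.2, -87.6]
ft_force: [1.4, -0.1, -0.2]
finger_gap: 0.119
```

Emit:
arm_command(deltas="0 0 0 0 0 0; 0 0 0 0 0 0; 0 0 0 0 0 0")

```text
time: 6.7
position: [0.4049, 0.1704, 0.1232]
orientation: [179.9, -0.1, -87.5]
ft_force: [0.1, -0.0, -0.3]
finger_gap: 0.115
```

```bash
python3 - <<'E'
from h import *
s=arm.sense();print(s['time'],s['position'],s['orientation'],s['ft_force'],s['finger_gap'])
snap('wrist','w6'); crop('w6','w6r',150,120,410,315,3)
snap('side','s6'); crop('s6','s6r',230,120,400,300,4)
E
```

```text
6.7 [0.4049088  0.17040513 0.12315632] [ 1.79863392e+02 -6.29606576e-02 -8.75436074e+01] [ 0.07060456 -0.00177949 -0.28133197] 0.11544914964272056
```

View pics/w6r.png

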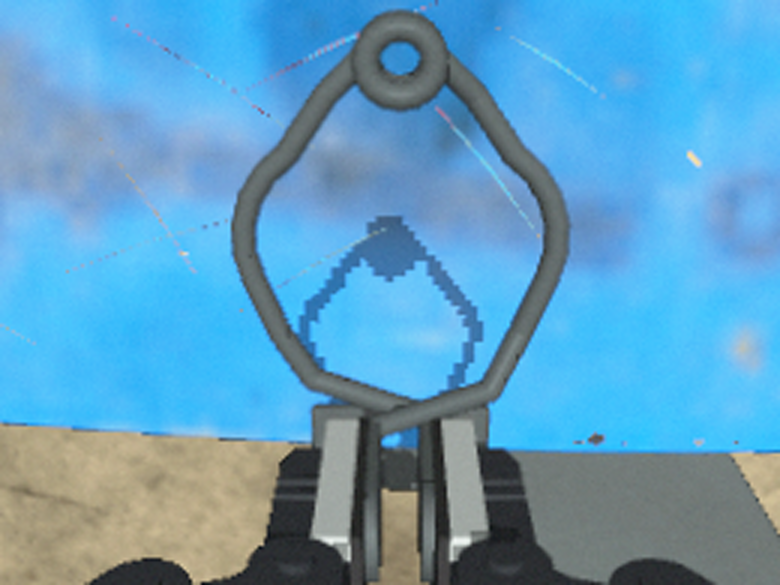

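View pics/s6r.png

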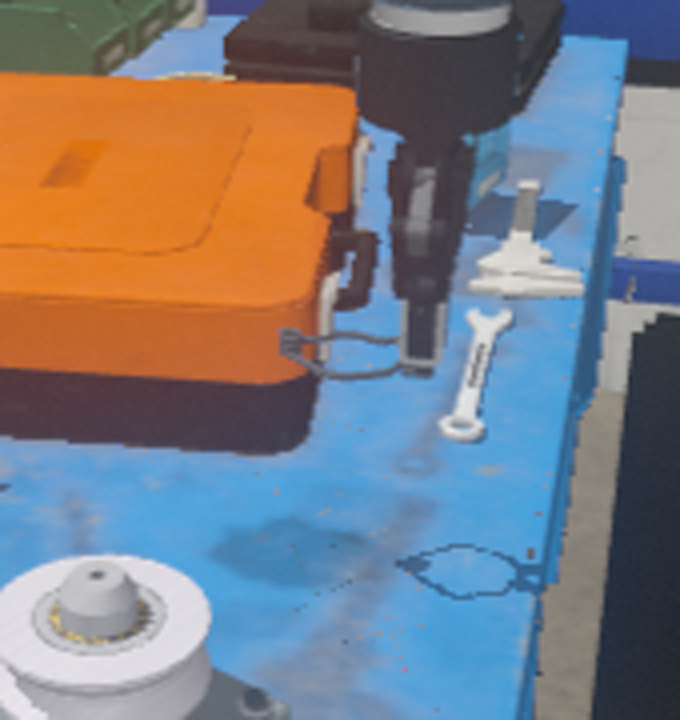

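```bash
python3 - <<'E'
from h import *
s=arm.sense();p=s['position'];R=np.array([[0,0]]);y=np.radians(s['orientation'][2]+90)
ax=np.array([np.cos(y),np.sin(y)]);ay=np.array([-ax[1],ax[0]])
zu=p[2]-.0035
def W(x,yy,z):
    q=atz('w6',150+x/3,120+yy/3,z,True)[:2]-p[:2];return (1e3*np.array([q@ax,q@ay])).round(1)
print('coil top',W(401,58,zu+.012));print('sides mid',W(245,215,zu+.002),W(556,222,zu+.002))
print('cross',W(392,415,zu+.004),'shoulder',W(318,380,zu+.002),W(488,393,zu+.002)); print('foot front',W(314,407,zu+.0033),W(488,407,zu+.0033))
print(s['joints'].round(1))
E
```

```text
coil top [69.5 -0.4]
sides mid [44.3 23.6] [ 43.1 -24.5]
cross [10.8  1. ] shoulder [16.2 13.1] [ 13.8 -14.9]
foot front [11.9 13.8] [ 11.8 -14.8]
[-2.790e+01  7.400e+00 -4.000e-01  1.248e+02  1.000e-01  4.780e+01
 -1.158e+02]
```

```bash
python3 - <<'E'
from h import *
print(atz('side0',185,285,0),atz('scene0',270,172,0),atz('side0',152,280,.05),atz('scene0',270,150,.12))
print(arm.sense()['position'])
E
```

```text
[0.67156745 0.33184883 0.        ] [0.66905372 0.29809508 0.        ] [0.70064237 0.39439987 0.05      ] [0.6488222  0.25798577 0.12      ]
[0.40518421 0.17055367 0.1233399 ]
```

Emit:
arm_command(deltas="-0.015 -0.007 -0.004 0 0 0; -0.04 -0.019 -0.004 0 0 0; -0.07 -0.034 -0.004 0 0 0; -0.1 -0.048 -0.004 0 0 0; -0.13 -0.063 -0.004 0 0 0; -0.155 -0.075 -0.004 0 0 0; -0.17 -0.082 -0.004 0 0 0; -0.1755 -0.0847 -0.004 0 0 0; -0.1755 -0.0847 -0.004 0 0 0; -0.1755 -0.0847 -0.004 0 0 0; -0.1755 -0.0847 -0.004 0 0 0; -0.1755 -0.0847 -0.004 0 0 0")

```text
time: 8.0
position: [0.483, 0.3486, 0.1282]
orientation: [180.0, -0.0, -87.6]
ft_force: [0.0, 0.7, -1.0]
finger_gap: 0.117
```

```bash
python3 - <<'E'
from h import *
s=arm.sense();print(s['time'],s['position'],s['orientation'],s['ft_force'],s['finger_gap'])
snap('wrist','w7'); crop('w7','w7r',130,80,430,305,2.6)
snap('side','s7'); crop('s7','s7r',180,190,340,340,4)
snap('scene','c7'); crop('c7','c7r',160,90,300,210,5)
E
```

```text
8.0 [0.48299516 0.34864286 0.12824831] [ 1.79982838e+02 -3.81627676e-02 -8.76270392e+01] [ 0.02170401  0.7454567  -0.97717572] 0.11740970656861305
```

View pics/w7r.png

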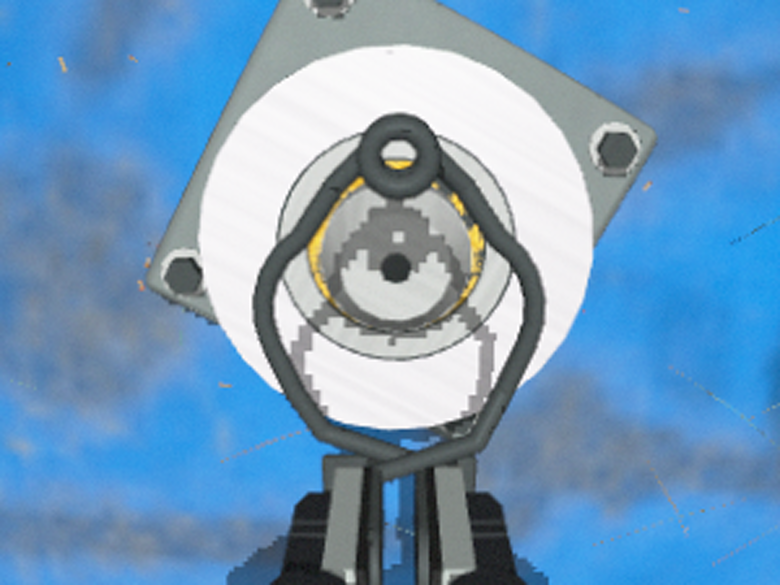

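View pics/s7r.png

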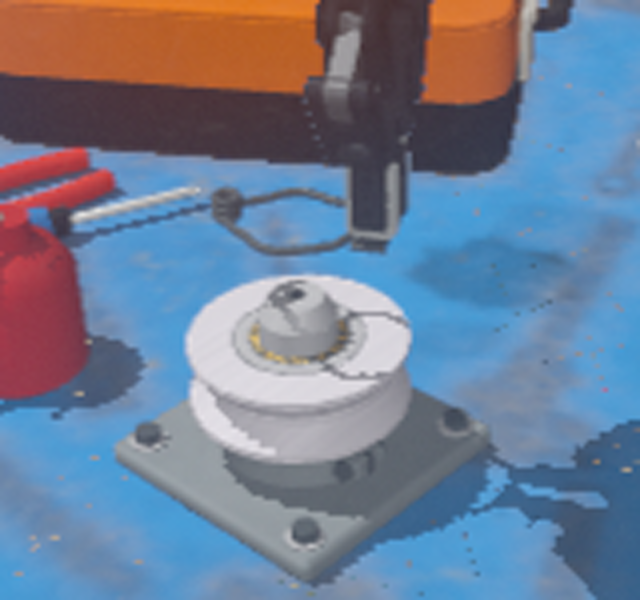

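View pics/c7r.png

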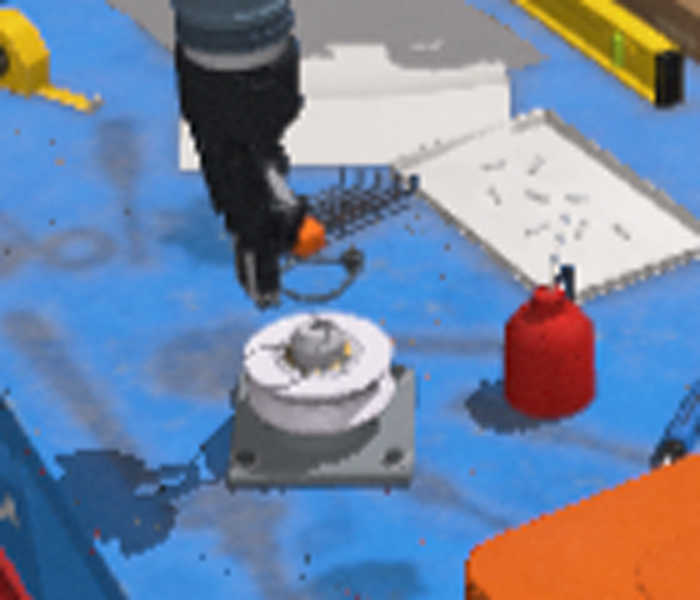

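```bash
python3 - <<'E'
from h import *
s=arm.sense();p=s['position'];print(p,s['orientation'])
I=lambda x,y,z:atz('w7',130+x/2.6,80+y/2.6,z,True)[:2]
P=np.array([[200,235],[593,235],[397,45],[397,430],[258,375],[260,97],[535,95],[535,375]],float)
for zt in (.081,.083,.085,.087,.09,.095):
    q=np.array([I(a,b,zt-.021) for a,b in P])
    A=np.c_[2*q,np.ones(len(q))];c=np.linalg.lstsq(A,(q**2).sum(1),rcond=None)[0];r=np.sqrt(c[2]+c[0]**2+c[1]**2)
    # inner ring 36mm dark circle etc
    print(zt,c[:2].round(4),'diam',(2*r).round(4),'tip',I(396,267,zt).round(4), 'res',(np.hypot(*(q-c[:2]).T)-r).round(4))
o,d=ray('w7',130+396/2.6,80+267/2.6,True)
for f,(u,v) in {'side0':(200+271/5,225+193/5),'scene0':(185+229/6,135+122/6)}.items():
    o2,d2=ray(f,u,v);t=np.linalg.lstsq(np.stack([d,-d2],1),o2-o,rcond=None)[0];print(f,o+d*t[0],o2+d2*t[1])
y=np.radians(s['orientation'][2]+90);ax=np.array([np.cos(y),np.sin(y)]);ay=np.array([-ax[1],ax[0]])
print('ring centre',p[:2]+.0395*ax-.0004*ay)
q=I(398,155,p[2]-.0035+.012)-p[:2];print('coil now',q@ax,q@ay)
E
```

```text
[0.48307095 0.34930301 0.12843383] [-1.79995036e+02 -3.31788772e-03 -8.75913441e+01]
0.081 [0.52   0.3502] diam 0.1028 tip [0.52   0.3505] res [-0.0003 -0.0005 -0.0003  0.0001  0.0002  0.0001  0.0007 -0.    ]
0.083 [0.5205 0.3502] diam 0.1019 tip [0.5205 0.3505] res [-0.0003 -0.0005 -0.0003  0.0001  0.0002  0.0001  0.0006 -0.    ]
0.085 [0.5209 0.3503] diam 0.1009 tip [0.521  0.3505] res [-0.0003 -0.0005 -0.0003  0.0001  0.0002  0.0001  0.0006 -0.    ]
0.087 [0.5214 0.3503] diam 0.0999 tip [0.5215 0.3505] res [-0.0002 -0.0005 -0.0003  0.0001  0.0002  0.0001  0.0006 -0.    ]
0.09 [0.5221 0.3503] diam 0.0985 tip [0.5222 0.3506] res [-0.0002 -0.0005 -0.0003  0.0001  0.0002  0.0001  0.0006 -0.    ]
0.095 [0.5232 0.3504] diam 0.096 tip [0.5235 0.3506] res [-0.0002 -0.0005 -0.0003  0.0001  0.0002  0.0001  0.0006 -0.    ]
side0 [0.52122445 0.35051154 0.08596999] [0.51878846 0.34921077 0.08660209]
scene0 [0.52100184 0.35050304 0.0850946 ] [0.52039678 0.35084132 0.08524519]
ring centre [0.52255287 0.35056341]
coil now 0.06953708227325633 -0.0007834293080420153
```

Emit:
arm_command(deltas="0 0 0.01 0 0 0; 0 0 0.02 0 0 0; 0 0 0.028 0 0 0; 0 0 0.032 0 0 0; 0 0 0.032 0 0 0; 0 0 0.032 0 0 0")

```text
time: 8.75
position: [0.4831, 0.3499, 0.0961]
orientation: [180.0, -0.0, -87.5]
ft_force: [0.4, 1.2, -0.8]
finger_gap: 0.116
```

```bash
python3 - <<'E'
from h import *
s=arm.sense();print(s['time'],s['position'],s['orientation'],s['ft_force'],s['finger_gap'])
snap('wrist','w8'); crop('w8','w8r',180,90,380,260,4)
E
```

```text
8.75 [0.48305768 0.34992773 0.09611197] [ 1.79990709e+02 -4.44327712e-03 -8.75448315e+01] [ 0.40210087  1.17379352 -0.81918522] 0.11646461228801973
```

View pics/w8r.png

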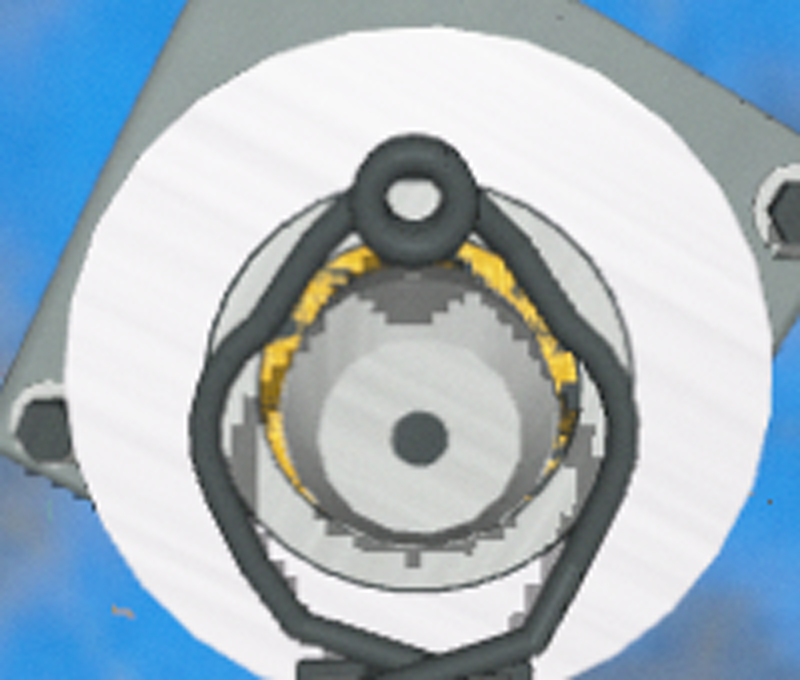

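```bash
python3 - <<'E'
from h import *
s=arm.sense();p=s['position']
y=np.radians(2.45);ax=np.array([np.cos(y),np.sin(y)]);ay=np.array([-ax[1],ax[0]])
def W(x,yy,z):
    q=atz('w8',180+x/4,90+yy/4,z,True)[:2]-p[:2];return 1e3*np.array([q@ax,q@ay]).round(5)
zu=p[2]-.0035
print('coil',W(414,197,zu+.012),'sides',W(191,425,zu+.002),W(636,425,zu+.002),'inner',W(225,425,zu+.002),W(604,425,zu+.002))
for zt in (.084,.086,.088): print('tip',W(419,438,zt),'pulley',W(68,360,zt-.021),W(771,385,zt-.021),W(425,27,zt-.021))
E
```

```text
coil [69.54 -0.41] sides [42.07 25.54] [ 42.08 -26.32] inner [42.06 21.52] [ 42.06 -22.53]
tip [37.04 -1.09] pulley [42.29 48.69] [ 38.64 -51.71] [87.74 -1.95]
tip [37.66 -1.08] pulley [42.77 48.13] [ 39.16 -51.12] [87.71 -1.93]
tip [38.28 -1.07] pulley [43.26 47.58] [ 39.69 -50.54] [87.68 -1.91]
```

Emit:
arm_command(deltas="0.0006 0.0008 0 0 0 0; 0.0006 0.0008 0.001 0 0 0; 0.0006 0.0008 0.002 0 0 0; 0.0006 0.0008 0.004 0 0 0; 0.0006 0.0008 0.006 0 0 0; 0.0006 0.0008 0.008 0 0 0; 0.0006 0.0008 0.01 0 0 0; 0.0006 0.0008 0.011 0 0 0; 0.0006 0.0008 0.012 0 0 0; 0.0006 0.0008 0.012 0 0 0")

```text
time: 9.8
position: [0.4822, 0.3492, 0.0841]
orientation: [180.0, -0.0, -87.5]
ft_force: [-0.2, 0.1, -1.0]
finger_gap: 0.117
```

```bash
python3 - <<'E'
from h import *
s=arm.sense();print(s['time'],s['position'],s['orientation'],s['ft_force'],s['finger_gap'])
snap('wrist','w9'); crop('w9','w9r',180,90,380,260,4)
E
```

```text
9.8 [0.48217534 0.34920272 0.08410942] [ 1.79984663e+02 -8.09366464e-03 -8.75427099e+01] [-0.1635264   0.08951784 -0.9898385 ] 0.11672846224544957
```

View pics/w9r.png

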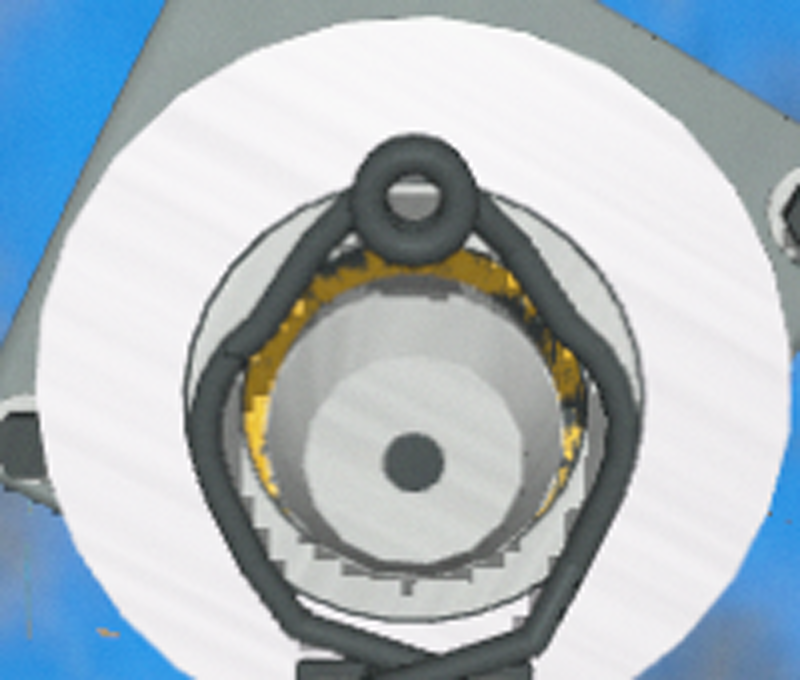

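Emit:
arm_command(deltas="0 0 0.0015 0 0 0; 0 0 0.003 0 0 0; 0 0 0.0045 0 0 0; 0 0 0.006 0 0 0; 0 0 0.0075 0 0 0; 0 0 0.009 0 0 0; 0 0 0.0105 0 0 0; 0 0 0.0115 0 0 0; 0 0 0.012 0 0 0; 0 0 0.012 0 0 0")

```text
time: 10.85
position: [0.4823, 0.3493, 0.0723]
orientation: [180.0, 0.0, -87.5]
ft_force: [-0.2, 0.3, -1.6]
finger_gap: 0.117
```

```bash
python3 - <<'E'
from h import *
s=arm.sense();print(s['time'],s['position'],s['orientation'],s['ft_force'],s['finger_gap'])
snap('wrist','w10'); crop('w10','w10r',180,90,380,260,4)
snap('side','s10'); crop('s10','s10r',180,190,340,340,4)
E
```

```text
10.85 [0.48227082 0.34926534 0.07226973] [ 1.79998548e+02  3.70876518e-04 -8.75425364e+01] [-0.17703145  0.25255449 -1.58586899] 0.11704429953158987
```

View pics/w10r.png

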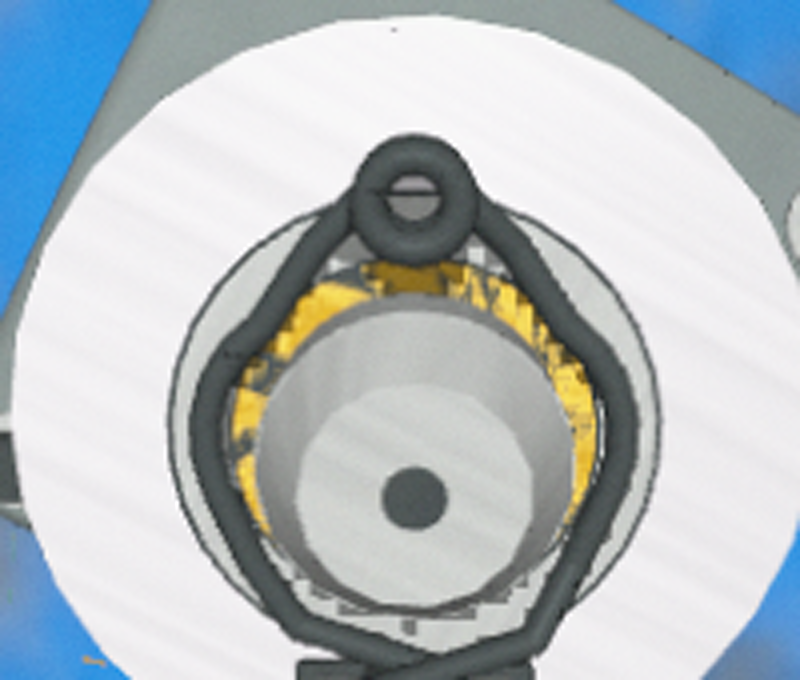

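View pics/s10r.png

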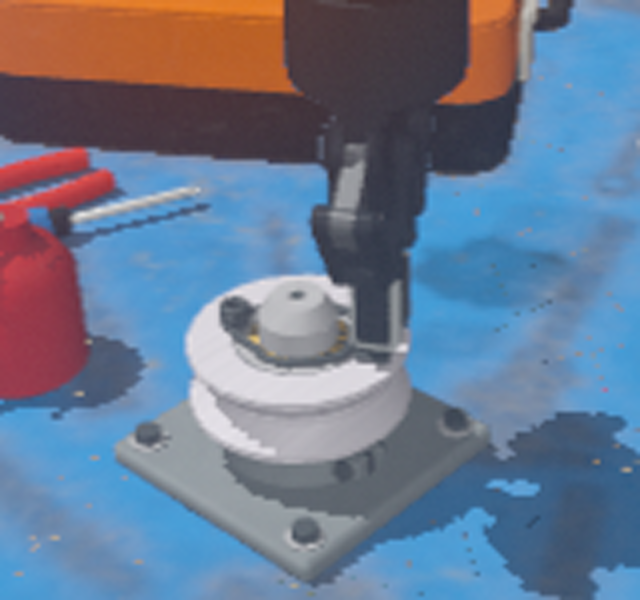

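Emit:
arm_command(deltas="0 0 0.001 0 0 0; 0 0 0.002 0 0 0; 0 0 0.003 0 0 0; 0 0 0.003 0 0 0")

```text
time: 11.35
position: [0.4824, 0.3494, 0.0701]
orientation: [-180.0, 0.0, -87.6]
ft_force: [-2.0, -1.1, 5.2]
finger_gap: 0.119
```

Emit:
arm_command(deltas="0 0 0.001 0 0 0; 0 0 0.002 0 0 0; 0 0 0.002 0 0 0")

```text
time: 11.65
position: [0.4824, 0.3494, 0.0684]
orientation: [-180.0, 0.0, -87.5]
ft_force: [-3.9, -2.9, 7.3]
finger_gap: 0.118
```

Emit:
arm_command(deltas="0 0 0.0005 0 0 0; 0 0 0.001 0 0 0; 0 0 0.001 0 0 0")

```text
time: 11.95
position: [0.4824, 0.3494, 0.0676]
orientation: [-180.0, 0.0, -87.6]
ft_force: [-1.8, -2.2, 8.3]
finger_gap: 0.117
```

Emit:
arm_command(deltas="0 0 0.0005 0 0 0; 0 0 0.001 0 0 0; 0 0 0.001 0 0 0")

```text
time: 12.25
position: [0.4824, 0.3494, 0.0669]
orientation: [-180.0, -0.0, -87.6]
ft_force: [-3.5, -2.6, 9.1]
finger_gap: 0.121
```

Emit:
arm_command(deltas="0 0 0.0005 0 0 0; 0 0 0.001 0 0 0; 0 0 0.001 0 0 0")

```text
time: 12.55
position: [0.4825, 0.3494, 0.0669]
orientation: [180.0, -0.0, -87.6]
ft_force: [-4.3, -3.5, 12.9]
finger_gap: 0.118
```

```bash
python3 - <<'E'
from h import *
s=arm.sense();print(s['time'],s['position'],s['orientation'],s['ft_force'],s['finger_gap'])
snap('wrist','w11'); crop('w11','w11r',180,90,380,260,4)
snap('side','s11'); crop('s11','s11r',210,230,300,310,8)
E
```

```text
12.55 [0.48246897 0.34944963 0.06690726] [ 1.79998423e+02 -5.30665950e-03 -8.75538554e+01] [-4.30020876 -3.45779673 12.92799602] 0.11784027024601676
```

View pics/w11r.png

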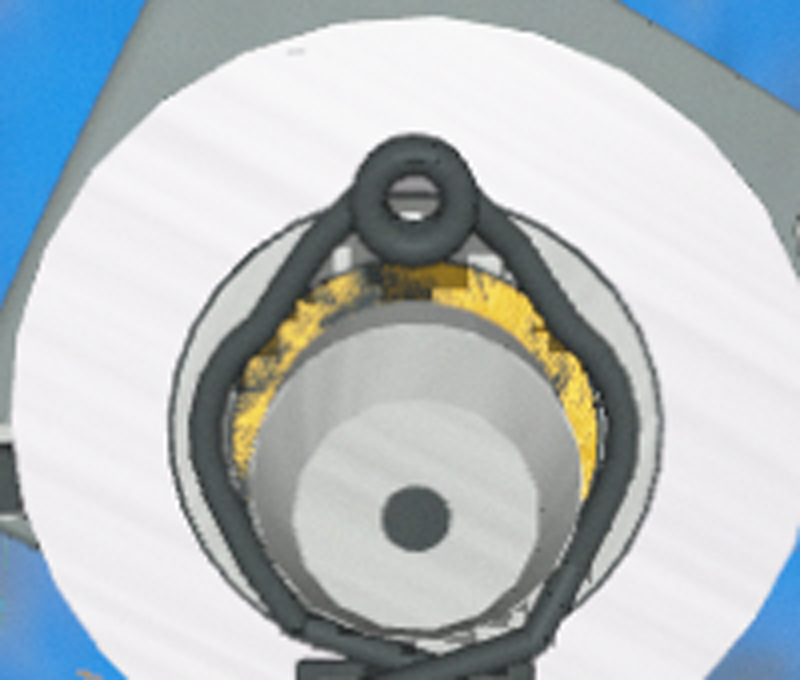

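View pics/s11r.png

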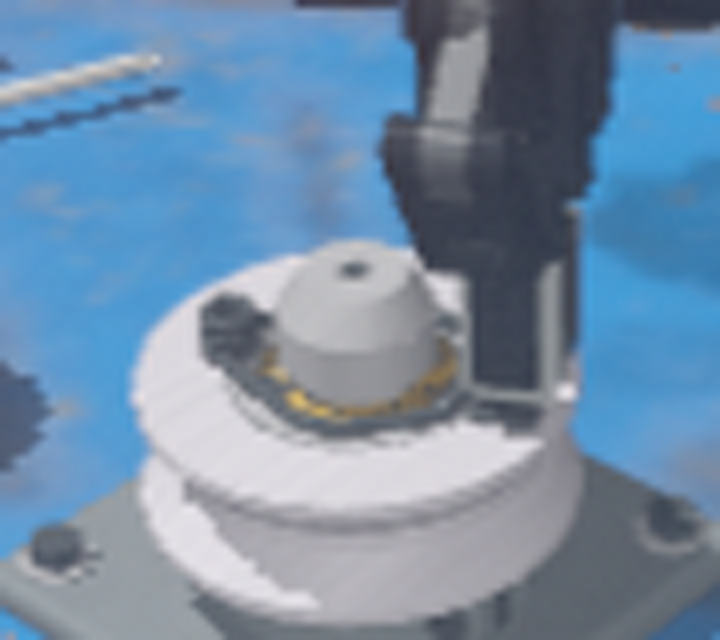

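Emit:
arm_command(deltas="0 0 0.0005 0 0 0; 0 0 0.0005 0 0 0; 0 0 0.0005 0 0 0")

```text
time: 12.95
position: [0.4824, 0.3495, 0.0669]
orientation: [180.0, -0.0, -87.6]
ft_force: [-6.4, -4.5, 17.0]
finger_gap: 0.116
```

Emit:
arm_command(deltas="0 0 0.0001 0 0 0; 0 0 0.0002 0 0 0; 0 0 0.0002 0 0 0", gripper=0.018)

```text
time: 13.25
position: [0.4835, 0.3509, 0.0661]
orientation: [-179.8, 0.2, -87.5]
ft_force: [-1.8, -1.1, 10.0]
finger_gap: 0.208
```

Emit:
arm_command(deltas="0 0 0.0001 0 0 0; 0 0 0.0003 0 0 0; 0 0 0.0003 0 0 0", gripper=0.023)

```text
time: 13.55
position: [0.4841, 0.3516, 0.0656]
orientation: [-179.8, 0.2, -87.5]
ft_force: [-0.6, 0.7, 7.6]
finger_gap: 0.268
```

Emit:
arm_command(deltas="0 0 0.0005 0 0 0; 0 0 0.0005 0 0 0")

```text
time: 13.75
position: [0.484, 0.3516, 0.0651]
orientation: [-179.8, 0.2, -87.5]
ft_force: [-1.3, 0.7, 7.9]
finger_gap: 0.27
```

```bash
python3 - <<'E'
from h import *
s=arm.sense();print(s['time'],s['position'],s['orientation'],s['ft_force'],s['finger_gap'])
snap('wrist','w12'); crop('w12','w12r',180,90,380,260,4)
snap('side','s12'); crop('s12','s12r',210,230,300,310,8)
E
```

```text
13.75 [0.48404699 0.35156614 0.06514818] [-179.76284       0.23047853  -87.53098278] [-1.3143319   0.65633757  7.88324724] 0.26988317359879904
```

View pics/w12r.png

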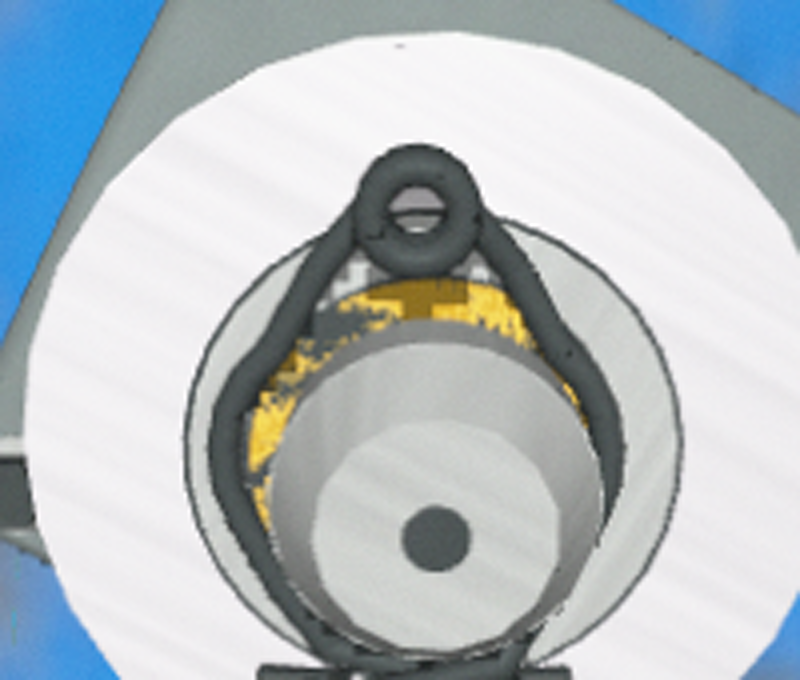

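View pics/s12r.png

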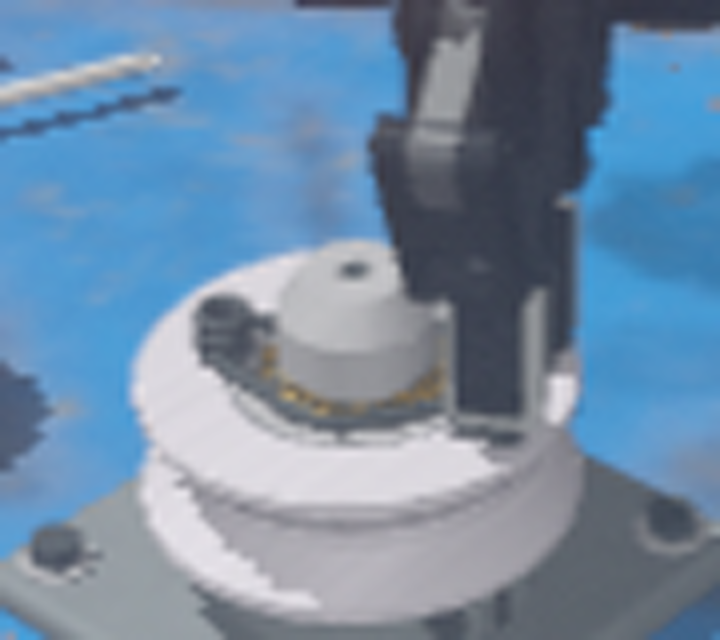

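Emit:
arm_command(deltas="0.001 0.0007 0.0004 0 0 0; 0.002 0.0014 0.0007 0 0 0; 0.002 0.0014 0.0007 0 0 0")

```text
time: 14.15
position: [0.484, 0.3515, 0.0654]
orientation: [-179.6, 0.4, -87.5]
ft_force: [0.1, 2.1, 7.2]
finger_gap: 0.268
```

Emit:
arm_command(deltas="0 0 0 0 0 0; 0 0 0 0 0 0")

```text
time: 14.35
position: [0.484, 0.3515, 0.0654]
orientation: [-179.6, 0.4, -87.5]
ft_force: [0.6, 2.4, 7.7]
finger_gap: 0.269
```

```bash
python3 - <<'E'
from h import *
s=arm.sense();print(s['time'],s['position'],s['orientation'],s['ft_force'],s['finger_gap'],s['wrist_torque'])
snap('wrist','w13'); crop('w13','w13r',180,110,380,280,4)
snap('side','s13'); crop('s13','s13r',210,230,300,310,8)
E
```

```text
14.35 [0.48398459 0.35146038 0.06535336] [-179.57177406    0.42578741  -87.50023831] [0.58669711 2.41755127 7.74828654] 0.269441376289403 [ 0.48320197  0.00223172 -0.0269011 ]
```

View pics/w13r.png

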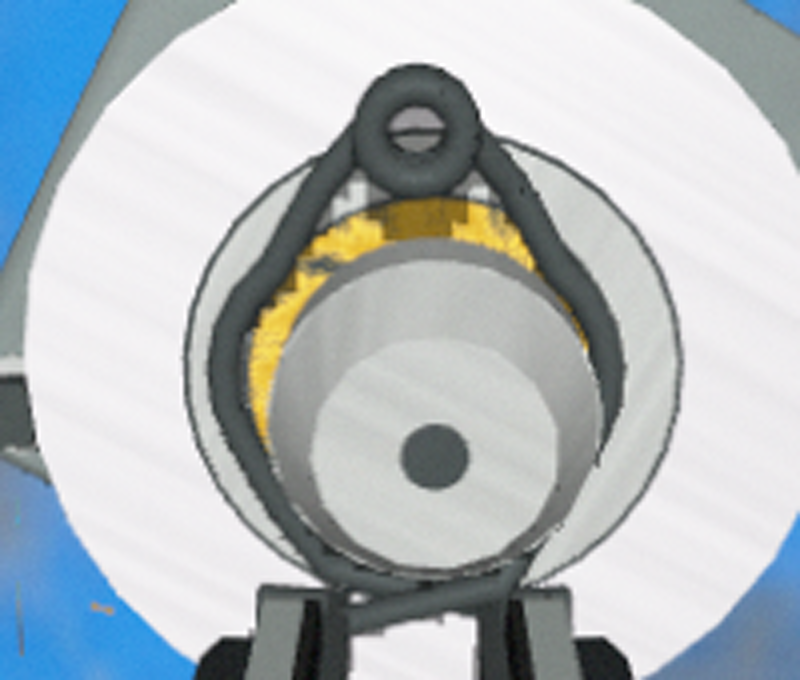

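View pics/s13r.png

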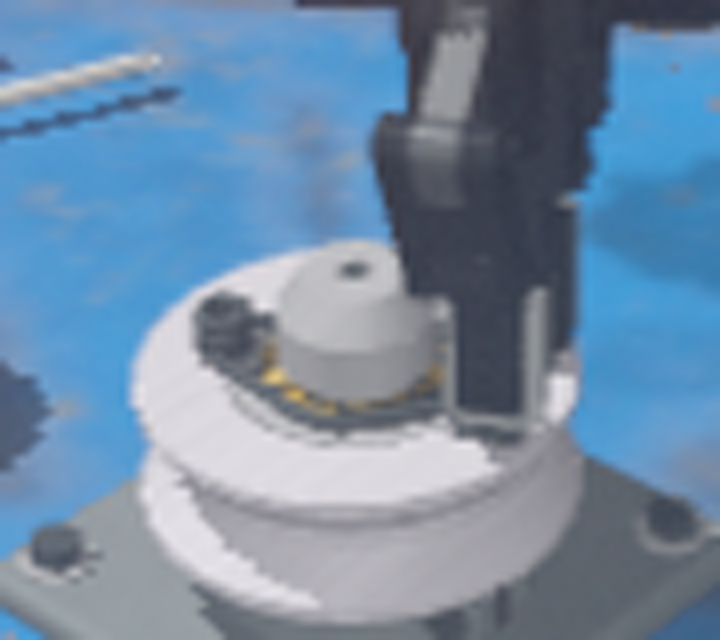

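Emit:
arm_command(deltas="0 0 0.0004 0 0 0; 0 0 0.0008 0 0 0; 0 0 0.0008 0 0 0")

```text
time: 14.75
position: [0.484, 0.3515, 0.0646]
orientation: [-179.6, 0.4, -87.5]
ft_force: [-0.0, 2.7, 8.2]
finger_gap: 0.268
```

Emit:
arm_command(deltas="0 0 0.0004 0 0 0; 0 0 0.0006 0 0 0; 0 0 0.0006 0 0 0")

```text
time: 15.05
position: [0.484, 0.3515, 0.0645]
orientation: [-179.6, 0.4, -87.5]
ft_force: [0.6, 1.6, 9.8]
finger_gap: 0.269
```

Emit:
arm_command(deltas="0 0 0.0005 0 0 0; 0 0 0.0005 0 0 0; 0 0 0.0005 0 0 0")

```text
time: 15.35
position: [0.484, 0.3516, 0.0645]
orientation: [-179.6, 0.4, -87.5]
ft_force: [-1.4, 1.0, 11.6]
finger_gap: 0.271
```

Emit:
arm_command(deltas="0 0 -0.0003 0 0 0; 0 0 -0.0005 0 0 0; 0 0 -0.0005 0 0 0; 0 0 -0.0005 0 0 0", gripper=0.008)

```text
time: 15.75
position: [0.4836, 0.3508, 0.065]
orientation: [-179.6, 0.3, -87.5]
ft_force: [-2.7, -0.7, 13.7]
finger_gap: 0.123
```

Emit:
arm_command(deltas="0 0 -0.002 0 0 0; 0 0 -0.004 0 0 0; 0 0 -0.006 0 0 0; 0 0 -0.008 0 0 0; 0 0 -0.01 0 0 0; 0 0 -0.01 0 0 0; 0 0 -0.01 0 0 0")

```text
time: 16.45
position: [0.4806, 0.3467, 0.0703]
orientation: [180.0, -0.0, -87.6]
ft_force: [-0.0, 0.7, 1.3]
finger_gap: 0.119
```

```bash
python3 - <<'E'
from h import *
s=arm.sense();print(s['time'],s['position'],s['orientation'],s['ft_force'],s['finger_gap'],s['wrist_torque'])
snap('wrist','w14'); crop('w14','w14r',180,110,380,280,4)
snap('side','s14'); crop('s14','s14r',210,220,300,300,8)
E
```

```text
16.45 [0.48062752 0.34670673 0.07027568] [ 1.79951123e+02 -4.28288508e-02 -8.75562571e+01] [-0.02198843  0.65996803  1.34268823] 0.1188309349788352 [ 0.0470116  -0.02262262  0.04768774]
```

View pics/w14r.png

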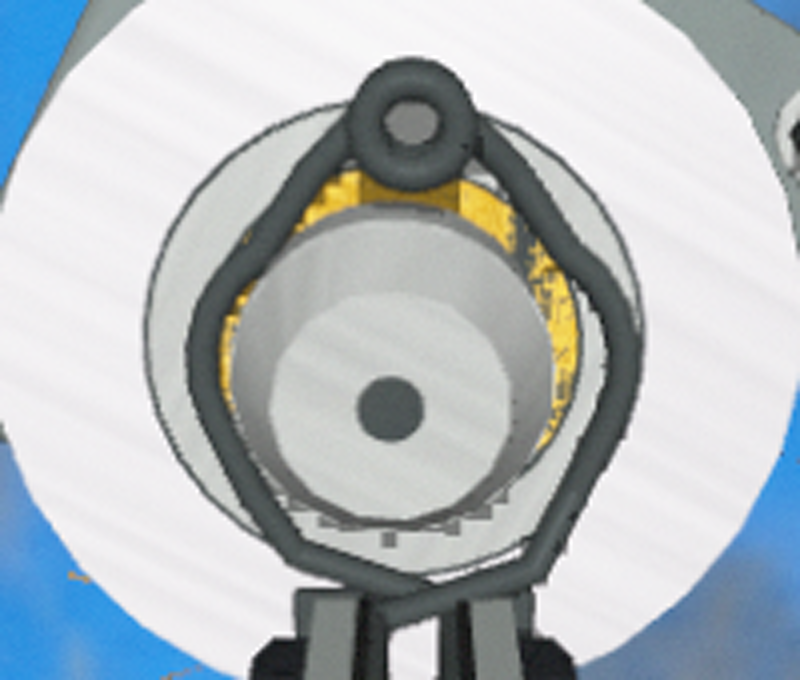

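View pics/s14r.png

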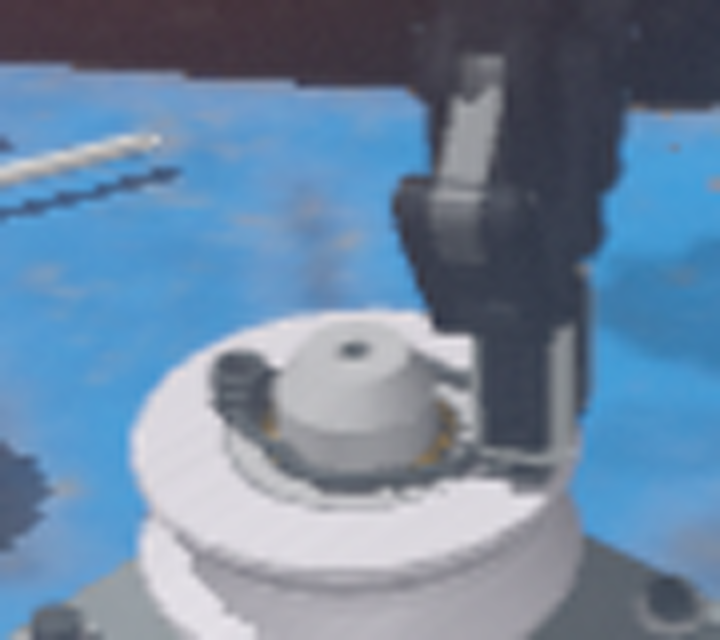

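Emit:
arm_command(deltas="0 0 -0.002 0 0 0; -0.0013 -0.0008 -0.002 0 0 0; -0.0026 -0.0017 -0.002 0 0 0; -0.0026 -0.0017 -0.002 0 0 0; -0.0026 -0.0017 -0.002 0 0 0")

```text
time: 17.05
position: [0.4824, 0.3497, 0.0725]
orientation: [180.0, -0.0, -87.5]
ft_force: [0.6, -0.3, -1.0]
finger_gap: 0.127
```

```bash
python3 - <<'E'
from h import *
s=arm.sense();print(s['time'],s['position'],s['orientation'],s['ft_force'],s['finger_gap'],s['wrist_torque'])
snap('wrist','w15'); crop('w15','w15r',180,110,380,280,4)
E
```

```text
17.05 [0.48237298 0.34974403 0.07246116] [ 1.79972555e+02 -1.98115202e-02 -8.75428472e+01] [ 0.61568536 -0.33601033 -1.02453995] 0.12670859560850833 [-0.01387117  0.02020677  0.03427713]
```

View pics/w15r.png

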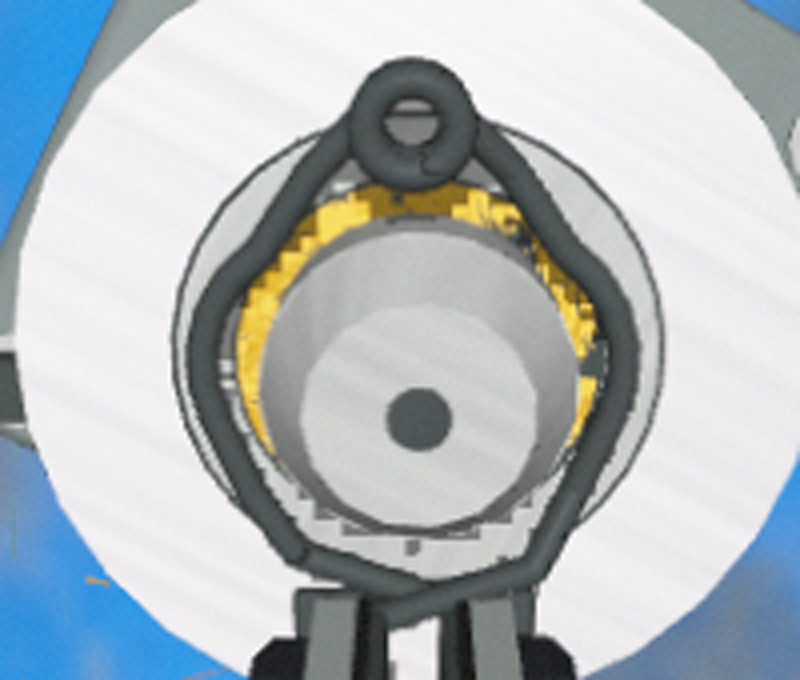

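Emit:
arm_command(deltas="0.0004 0 0.001 0 0 0; 0.0004 0 0.002 0 0 0; 0.0004 0 0.003 0 0 0; 0.0004 0 0.004 0 0 0; 0.0004 0 0.005 0 0 0; 0.0006 0.0002 0.006 0 0 0; 0.0008 0.0004 0.007 0 0 0; 0.001 0.0006 0.0075 0 0 0; 0.001 0.0006 0.008 0 0 0; 0.001 0.0006 0.008 0 0 0")

```text
time: 18.1
position: [0.4825, 0.3493, 0.0661]
orientation: [-179.9, 0.0, -87.5]
ft_force: [-3.2, -0.9, 7.7]
finger_gap: 0.124
```

Emit:
arm_command(deltas="0.0003 0.0003 0.0005 0 0 0; 0.0006 0.0006 0.001 0 0 0; 0.0008 0.0008 0.0015 0 0 0; 0.0008 0.0008 0.0015 0 0 0")

```text
time: 18.5
position: [0.4825, 0.3493, 0.0652]
orientation: [-179.8, 0.1, -87.5]
ft_force: [-1.0, -1.2, 8.5]
finger_gap: 0.118
```

Emit:
arm_command(deltas="0.0003 0.0003 0.0005 0 0 0; 0.0004 0.0006 0.001 0 0 0; 0.0004 0.0008 0.0015 0 0 0; 0.0004 0.0008 0.0015 0 0 0")

```text
time: 18.9
position: [0.4825, 0.3493, 0.065]
orientation: [-179.8, 0.2, -87.5]
ft_force: [-1.7, -2.1, 12.8]
finger_gap: 0.125
```

Emit:
arm_command(deltas="0.0004 0.0003 0.0003 0 0 0; 0.0008 0.0006 0.0006 0 0 0; 0.0008 0.0006 0.0006 0 0 0")

```text
time: 19.2
position: [0.4825, 0.3493, 0.065]
orientation: [-179.7, 0.3, -87.5]
ft_force: [-2.7, -0.9, 13.7]
finger_gap: 0.116
```

Lateral forces are small now and the ring is on the stop at about 15 N. I'll open in small steps while following down.

Emit:
arm_command(deltas="0.0002 0.0004 0.0003 0 0 0; 0.0002 0.0004 0.0005 0 0 0; 0.0002 0.0004 0.0005 0 0 0", gripper=0.017)

```text
time: 19.5
position: [0.4828, 0.3499, 0.0647]
orientation: [-179.6, 0.3, -87.5]
ft_force: [-0.9, 1.1, 12.1]
finger_gap: 0.198
```

Emit:
arm_command(deltas="0 0 0.0002 0 0 0; 0 0 0.0004 0 0 0; 0 0 0.0004 0 0 0", gripper=0.022)

```text
time: 19.8
position: [0.4831, 0.3509, 0.0645]
orientation: [-179.5, 0.4, -87.5]
ft_force: [-0.6, 0.8, 10.8]
finger_gap: 0.26
```

```bash
python3 - <<'E'
from h import *
s=arm.sense();print(s['time'],s['position'],s['orientation'],s['ft_force'],s['finger_gap'],s['wrist_torque'])
snap('wrist','w16'); crop('w16','w16r',180,110,380,280,4)
E
```

```text
19.8 [0.48309055 0.35085679 0.0644858 ] [-179.52598258    0.43396998  -87.51566752] [-0.62924968  0.83428668 10.7882577 ] 0.2598416364165428 [ 0.15956693  0.05343968 -0.03907902]
```

View pics/w16r.png

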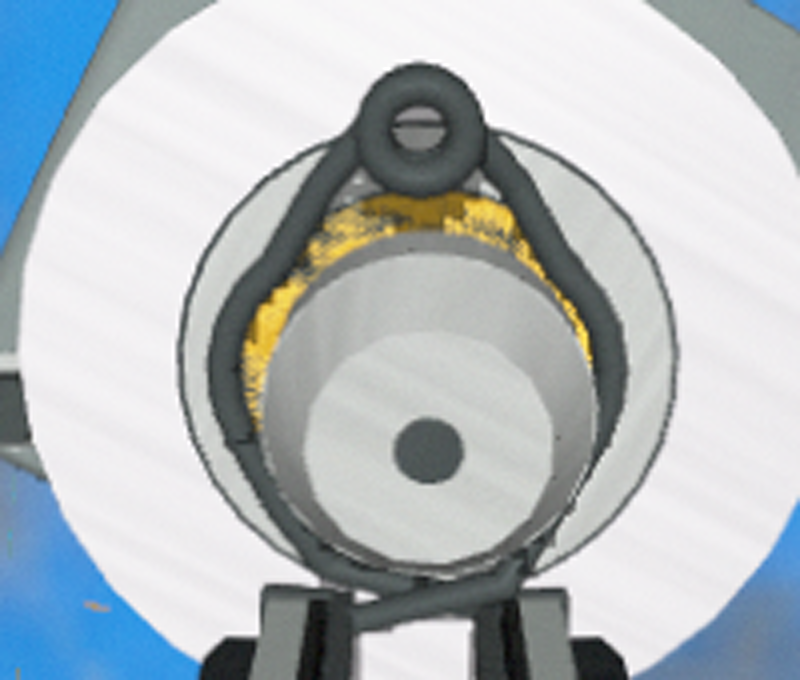

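Emit:
arm_command(deltas="0.001 0.0003 0.0004 0 0 0; 0.001 0.0003 0.0008 0 0 0; 0.001 0.0003 0.0008 0 0 0", gripper=0.027)

```text
time: 20.15
position: [0.4833, 0.3516, 0.0642]
orientation: [-179.4, 0.6, -87.5]
ft_force: [0.0, 3.6, 11.4]
finger_gap: 0.314
```

Emit:
arm_command(deltas="0.0005 0 0.0005 0 0 0; 0.0005 0 0.001 0 0 0; 0.0005 0 0.001 0 0 0", gripper=0.031)

```text
time: 20.45
position: [0.4834, 0.3521, 0.0639]
orientation: [-179.4, 0.7, -87.4]
ft_force: [0.5, 3.6, 13.6]
finger_gap: 0.363
```

```bash
python3 - <<'E'
from h import *
s=arm.sense();print(s['time'],s['position'],s['orientation'],s['ft_force'],s['finger_gap'],s['wrist_torque'])
snap('wrist','w17'); crop('w17','w17r',180,110,380,280,4)
snap('side','s17'); crop('s17','s17r',210,230,300,310,8)
E
```

```text
20.45 [0.48343175 0.35214726 0.06388703] [-179.38168143    0.67029411  -87.44361847] [ 0.50765287  3.61609043 13.63571367] 0.36310065416737775 [ 0.63356761  0.10796316 -0.03711655]
```

View pics/w17r.png

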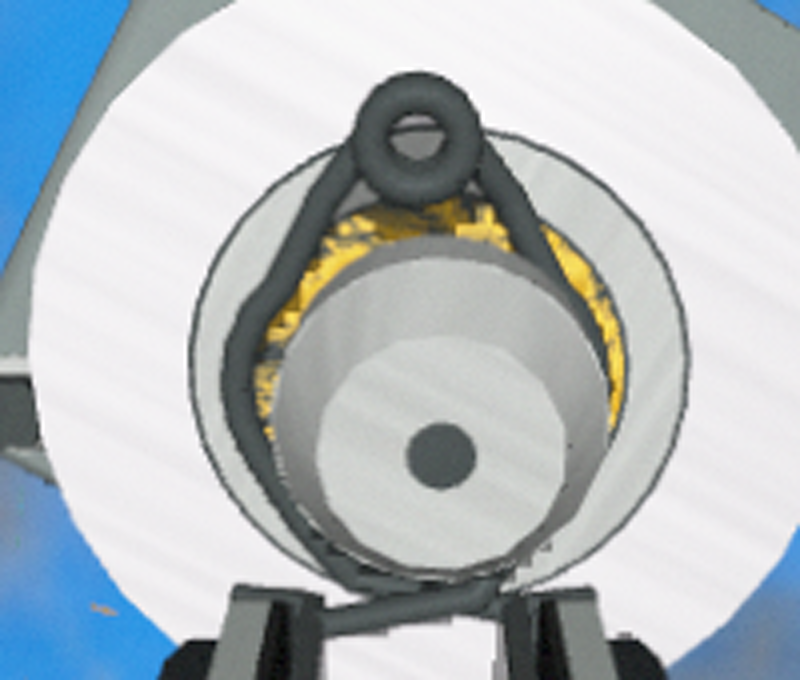

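View pics/s17r.png

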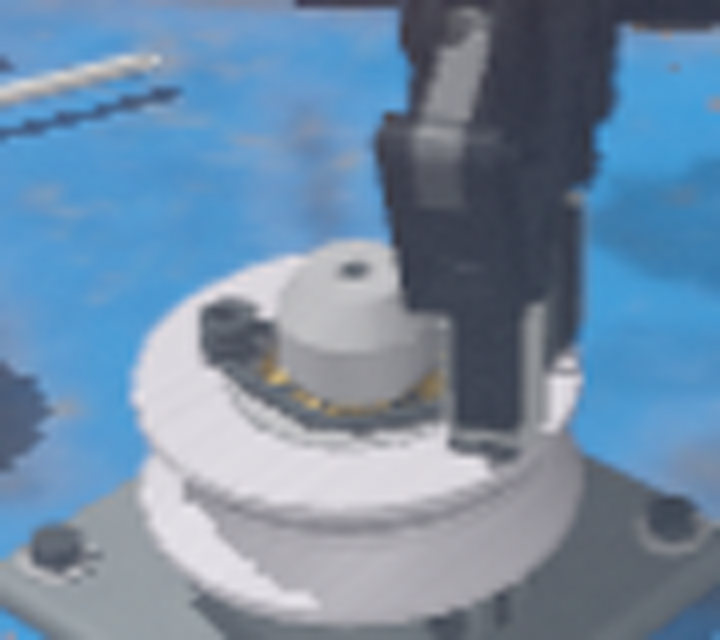

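Emit:
arm_command(deltas="0 0 0.0004 0 0 0; 0 0 0.0008 0 0 0; 0 0 0.0008 0 0 0", gripper=0.036)

```text
time: 20.85
position: [0.4839, 0.3525, 0.0634]
orientation: [-179.3, 0.7, -87.5]
ft_force: [1.2, 4.3, 12.8]
finger_gap: 0.424
```

Emit:
arm_command(deltas="0 0 0.0005 0 0 0; 0 0 0.001 0 0 0; 0 0 0.001 0 0 0", gripper=0.041)

```text
time: 21.15
position: [0.4847, 0.3523, 0.0628]
orientation: [-179.3, 0.7, -87.5]
ft_force: [0.6, 3.4, 14.4]
finger_gap: 0.48
```

```bash
python3 - <<'E'
from h import *
s=arm.sense();print(s['time'],s['position'],s['orientation'],s['ft_force'],s['finger_gap'],s['wrist_torque'])
snap('wrist','w18'); crop('w18','w18r',180,110,380,280,4)
E
```

```text
21.15 [0.48471388 0.35232746 0.06283831] [-179.25450303    0.71190098  -87.47282494] [ 0.64365896  3.44385646 14.36798215] 0.48014007636129086 [ 0.55970541 -0.09960872 -0.05452953]
```

View pics/w18r.png

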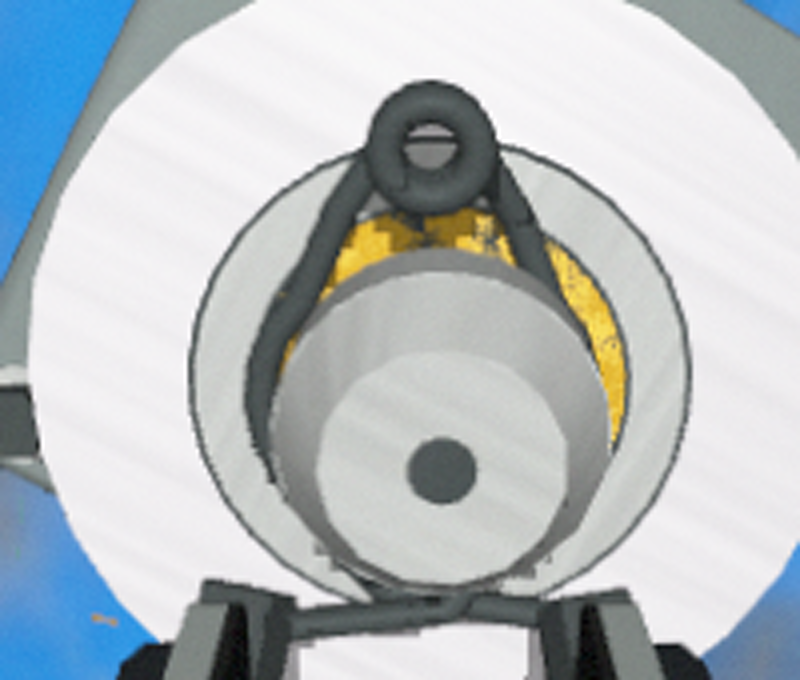

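Emit:
arm_command(deltas="0 0 0.0004 0 0 0; 0 0 0.0008 0 0 0; 0 0 0.0008 0 0 0", gripper=0.045)

```text
time: 21.5
position: [0.4851, 0.3523, 0.0622]
orientation: [-179.2, 0.7, -87.5]
ft_force: [1.0, 3.0, 16.2]
finger_gap: 0.525
```

```bash
python3 - <<'E'
from h import *
s=arm.sense();print(s['time'],s['position'],s['orientation'],s['ft_force'],s['finger_gap'],s['wrist_torque'])
snap('wrist','w19'); crop('w19','w19r',180,110,380,280,4)
E
```

```text
21.5 [0.48508388 0.35232326 0.06222203] [-179.21945537    0.72074885  -87.47957103] [ 1.02905795  2.97009767 16.16554021] 0.5252320940285127 [ 0.48147968 -0.19738142 -0.09572833]
```

View pics/w19r.png

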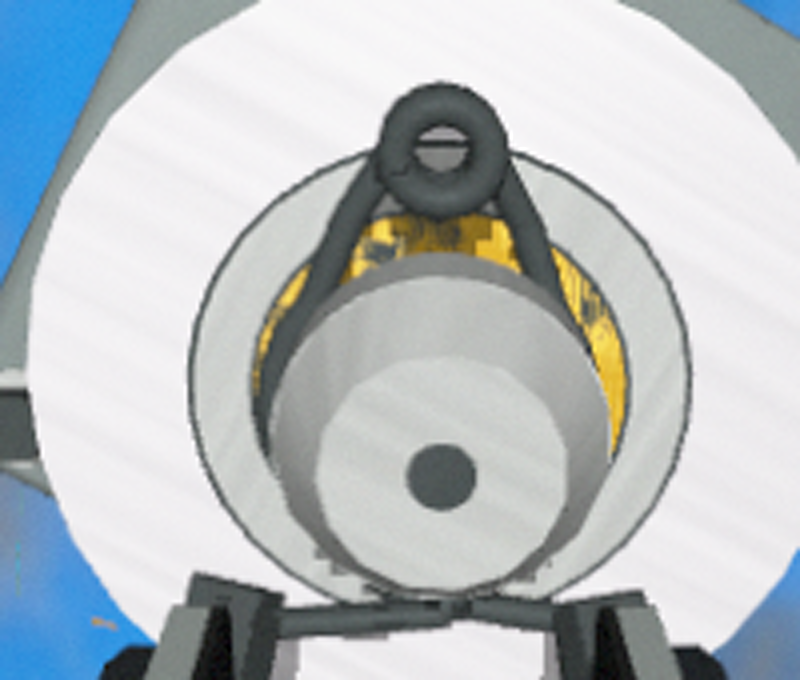

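Emit:
arm_command(deltas="0 0 0.0002 0 0 0; 0 0 0.0004 0 0 0; 0 0 0.0004 0 0 0", gripper=0.05)

```text
time: 21.85
position: [0.4854, 0.3521, 0.0615]
orientation: [-179.2, 0.7, -87.5]
ft_force: [1.5, 5.3, 13.2]
finger_gap: 0.59
```

```bash
python3 - <<'E'
from h import *
s=arm.sense();print(s['time'],s['position'],s['orientation'],s['ft_force'],s['finger_gap'],s['wrist_torque'])
snap('wrist','w20'); crop('w20','w20r',180,110,380,280,4)
E
```

```text
21.85 [0.48535647 0.35210335 0.06148805] [-179.18927292    0.71135851  -87.47229722] [ 1.53795285  5.30354085 13.22219182] 0.5895272207091232 [ 0.59356677 -0.40960098 -0.04365453]
```

View pics/w20r.png

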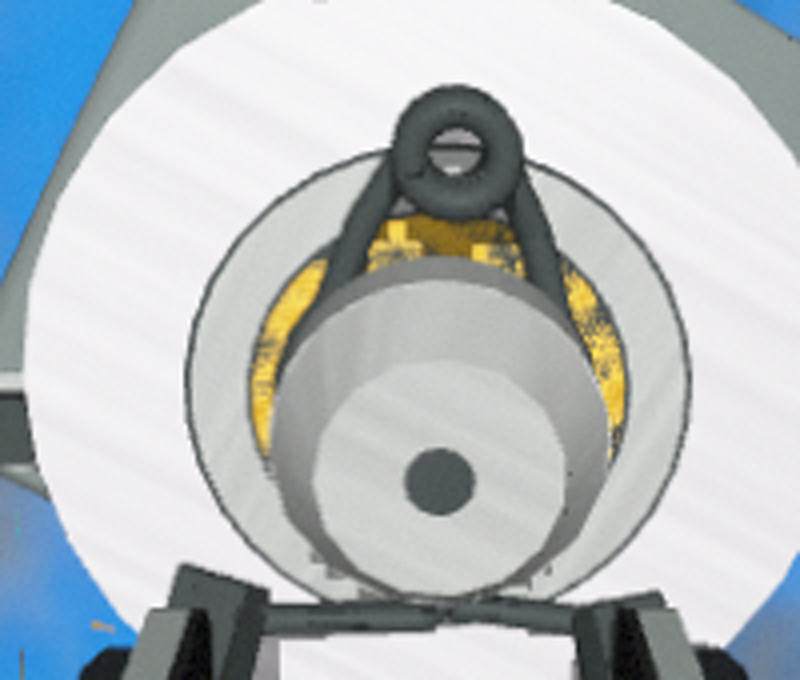

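Emit:
arm_command(deltas="0 0 0 0 0 0; 0 0 -0.001 0 0 0; 0 0 -0.002 0 0 0; 0 0 -0.003 0 0 0; 0 0 -0.004 0 0 0", gripper=0.0854)

```text
time: 22.4
position: [0.4787, 0.3442, 0.0586]
orientation: [179.9, -0.1, -87.6]
ft_force: [0.4, -0.7, -0.2]
finger_gap: 0.998
```

```bash
python3 - <<'E'
from h import *
s=arm.sense();print(s['time'],s['position'],s['orientation'],s['ft_force'],s['finger_gap'],s['wrist_torque'])
snap('wrist','w21'); crop('w21','w21r',130,80,430,305,2.6)
E
```

```text
22.4 [0.47867568 0.34419367 0.05859687] [ 1.79919883e+02 -6.70478069e-02 -8.75693069e+01] [ 0.37847308 -0.71104227 -0.24179811] 0.9983420264004514 [0.05137776 0.05413452 0.00398437]
```

View pics/w21r.png

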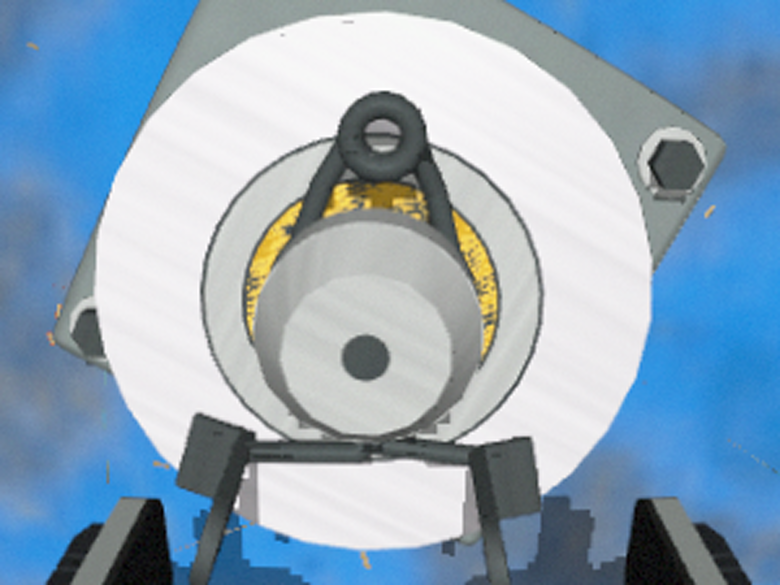

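Emit:
arm_command(deltas="0 0 -0.005 0 0 0; 0 0 -0.015 0 0 0; 0 0 -0.03 0 0 0; 0 0 -0.05 0 0 0; 0 0 -0.075 0 0 0; 0 0 -0.1 0 0 0; 0 0 -0.12 0 0 0; 0 0 -0.12 0 0 0; 0 0 -0.12 0 0 0")

```text
time: 23.35
position: [0.4797, 0.3454, 0.1808]
orientation: [-179.9, 0.1, -87.5]
ft_force: [0.1, 0.3, 0.1]
finger_gap: 1.0
```

```bash
python3 - <<'E'
from h import *
s=arm.sense();print(s['time'],s['position'],s['orientation'],s['ft_force'],s['finger_gap'])
snap('wrist','w22'); crop('w22','w22r',180,60,380,210,4)
snap('side','s22'); crop('s22','s22r',210,230,300,310,8)
snap('scene','c22')
E
```

```text
23.35 [0.47972894 0.3453914  0.18079585] [-1.79883668e+02  8.57315385e-02 -8.75475169e+01] [0.10161212 0.25973546 0.09951972] 0.9999031951123111
```

View pics/w22r.png

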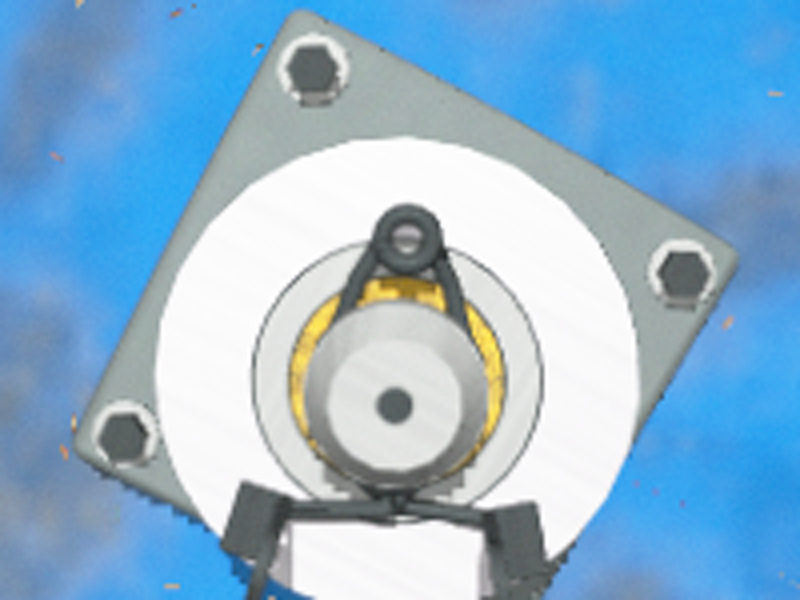

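View pics/s22r.png

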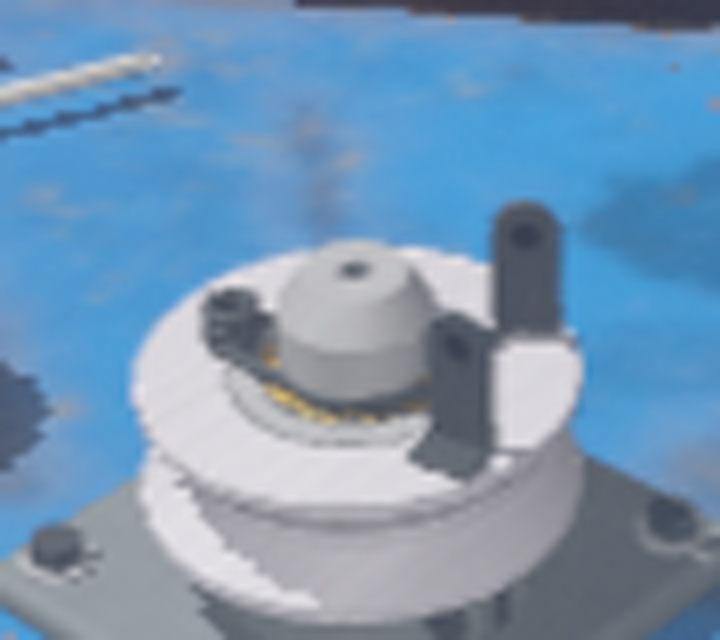

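View pics/c22.png

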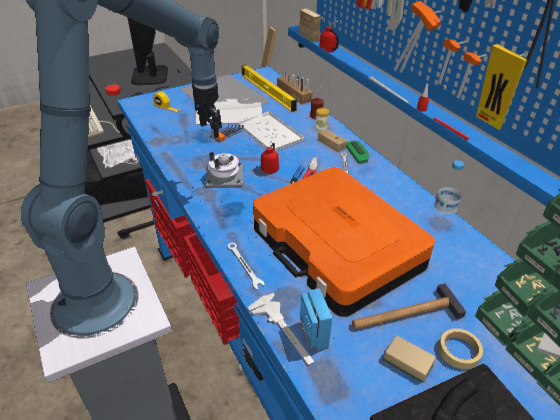

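```bash
python3 - <<'E'
from h import *
W=lambda x,y,z:atz('w22',180+x/4,60+y/4,z,True)[:2]
z=.0634
a,b,c,d=[W(x,y,z+.0033) for x,y in((245,480),(222,548),(538,503),(548,560))]
print(np.hypot(*(a-c)),np.hypot(*(b-d)),a,b,c,d)
co=W(408,236,z+.012);t=W(395,405,.0893);print('coil',co,'axis',t,np.hypot(*(co-t)))
m=(a+c)/2;u=(co-m)/np.hypot(*(co-m));print('centre est',co-.03*u, 'off',np.hypot(*(co-.03*u-t)),'yaw',np.degrees(np.arctan2(u[1],u[0])))
E
```

```text
0.06008816142698743 0.06773531029550904 [0.50084392 0.38045014] [0.48613757 0.38518591] [0.4985197  0.32040695] [0.48642048 0.31745119]
coil [0.55193379 0.34926039] axis [0.52165943 0.35030288] 0.03029230638588323
centre est [0.52194129 0.34993091] off 0.0004666941107853846 yaw -1.2806994331987904
```

```bash
python3 -c "
from workcell import arm
print(arm.finish_job())"
```

```text
the job is handed in; nothing more can be done
None
```

The snap ring is closed in the spindle's groove and holding the pulley down. I handed the job in at about 23.5 s. It gave no verdict, so the results below are from my own checks.

**What I did:** I squeezed the ears and slid the open ring over the spindle. Then I pressed the pulley down until it stopped: the reading went from 9 to 17 N with no further travel, about 18.5 N allowing for the sensor's offset.

**First release:** This went wrong. The fingertips were about 2 mm above the feet and the arm drifted about 2 mm sideways. I set the tips on the feet, squeezed again, lifted the ring clear of the pulley and re-centred it, still round the spindle. I then pressed to the stop again, at about 15 N, and opened in small steps while pressing down. The readings during that release were 11–16 N.

**Last checks:**

| Check | Result | Limit |
|---|---|---|
| Spread of the arms, from the distance between the feet | about 0.01 rad | 0.07 rad |
| Ring centre off the spindle's axis | about 0.5 mm | 4 mm |
| Ring centre above the bench, from the height felt at the stop | about 65 mm | 77.5 mm |

- **Seating:** From above, both wires go in under the spindle's shoulder, and the ring looks flat on the pulley. I did not measure its tilt.
- **Robot:** The gripper is open and clear, about 120 mm above the ring.
- **Bench:** The scene view shows the other tools where they were; I compared by eye only.

**One mismatch:** The stop put the spindle's end at about 89 mm, while the cameras gave about 86 mm. I went by the feel of the stop, as the task said.

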